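# Fill the sleeve tray, then hold up a clean filter element in the tongs

### The arm

A 6-joint arm with a two-finger parallel gripper is mounted at the origin on the work surface. World frame = base frame: x ahead of the robot, y to its left, z up, the work surface at z = 0. Lengths are in m, angles in rad, forces in N, time in s.
With the tool pointing down it reaches from about 0.25 to 0.725 m from the base axis. Payload 4 kg.
Tool frame: the origin (TCP) lies at the very end of the fingers, on their centre line; the grasp point (between the pads) lies 19 mm behind it; z points along the fingers, y is the direction in which the jaws open and shut (so a half turn about z gives the same grasp; the last joint's range is limited). The gripper opens to 85 mm and grips with 20 to 120 N. Pads are 22 mm wide; open, the fingers measure 114 mm over their backs; the gripper's body (76 mm by 85 mm) begins 54 mm behind the grasp point. The pads swing forward as they close: fully open they stand 13 mm farther back than shut.
Start: joints at [-1.229, 0.241, 0.005, 1.335, 0, 1.571], TCP at [0.168, -0.471, 0.231] pointing down, gripper open.
Joint ranges: [-2.72, 2.72], [-1.05, 1.87], [-1.09, 1.28], [-1.99, 2.15], [-1.42, 1.44], [-3.14, 3.14]. Speed limits (rad/s): [2.79, 2.79, 3.14, 3.14, 3.14, 3.14].

### API

Orientations are given as a unit quaternion [x, y, z, w].
In Python, from workcell import bot, camera gives the robot as it stands. The module is installed in compiled form; this text tells all that it offers.
- The arm moves only by the tool send_rows, never from a script. Its argument "deltas" is a list of rows, each an object with "grip": the opening, from 0 (shut) to 1 (fully open); "translation": the shift along the tool's x, y, z in m, a list of three; "twist": the turn, a rotation vector about the tool's x, y, z in degrees, a list of three. A call has 1 to 5 rows; each row is the pose to reach, as a shift and turn from the pose measured when the call began, along the tool's axes at that moment; what a row does not reach only later rows make up. A row lasts 1/8 s, in which the tool goes at most 62.5 mm and 10.7 degrees, less where a joint would pass 70% of its speed; a pose out of reach is approached as far as the arm can. A call with a gripper value outside its range is refused whole. The fingers move at their own pace and stop on an object; the grip force is fixed at half the most. Time passes only in rows, so rows that repeat a pose let the fingers close. It gives the time, the measured TCP pose, the force and the opening at its end, in the units of the state.
- bot.get_obs(): the state, without advancing time (a new reading comes with each control period).
- camera(name): name is "side" or "top"; returns a dict with "color" (420x560x3 uint8, blue, green, red), "intrinsics" (3x3 intrinsics, pixels), "k1" (the pictures are not rectified: a ray, as slopes to the right and down, at radius r is drawn at 1 + k1 r^2 times it, then the intrinsics apply), "xyz" and "rotation" of the camera in the world. Camera axes: x right, y down, z forward; pixel columns grow to the right and rows downward; lengths in m; the calibration is good to about 2 mm. A picture is of the moment at which its call begins. There is no depth.
- bot.job_done(): hands the job in, once; it reports no verdict.
The state is a dict: "clock": time; "joint_pos": joint angles; "joint_vel": joint speeds; "tau": joint torques, N m; "eef_pos": TCP position; "tool_rot": TCP orientation; "ft_force": force on the tool from outside, world axes, zero at the start; "ft_torque": the same for the moment, N m; "grip_width": finger opening in m.
Only numpy, scipy, OpenCV 4.12 (cv2) and the standard library are available. Lean on these libraries where they do the work, as an engineer would, in place of code of your own. Each camera call takes 0.05 s, during which the arm holds its last target.

### The job

Make up the filter service kit: stand the two loose steel sleeves from the bench in the two empty seats of the grey tray so that both rows are complete, and let go of them. Then take the tongs off their rest, close them on the tall slim filter element (it must stay clean, so never touch it with the gripper itself) and finish while still holding it in the tongs, still, over the tray and raised well clear of the sleeves (a hand's width). Leave the short element and the wide element standing where they are.

Things in the scene. Friction and masses are not known exactly. Their poses are not given: they have to be found in the camera images.
- tray: Fixed grey plastic kit tray, 142 (its x) by 206 (its y) by 20 mm high, on the bench; origin under its centre, z up. Six round seats 36 mm across, 12 mm deep (floor 8 mm above the bench) in two rows: x = -32 or +32, y = -64, 0 or +64 mm. Four hold sleeves, two are empty.
- seat_a (a point): Centre of the floor of one empty seat of the tray, 8 mm above the bench (in the tray's frame x -32, y 0 mm). Axes as the tray's.
- seat_b (a point): Centre of the floor of the other empty seat, 8 mm above the bench (in the tray's frame x +32, y +64 mm). Axes as the tray's.
- sleeve_a_c (a point): Loose plain steel sleeve standing on the bench between the tray and the tongs: 30 mm across, 45 mm tall, 80 to 140 g, with a bore in its top; this point is its centre, half-way up; z along its axis. It may go in either empty seat (its centre is then 30.5 mm above the bench).
- sleeve_b_c (a point): The second loose steel sleeve, same as sleeve_a; centre, half-way up.
- sleeve_c_c (a point): Steel sleeve like sleeve_a, already standing in the tray; this point is its centre, half-way up. Leave it there. Its seat in the tray's frame: x -32, y -64 mm.
- sleeve_d_c (a point): Steel sleeve like sleeve_a, already standing in the tray; this point is its centre, half-way up. Leave it there. Its seat in the tray's frame: x -32, y +64 mm.
- sleeve_e_c (a point): Steel sleeve like sleeve_a, already standing in the tray; this point is its centre, half-way up. Leave it there. Its seat in the tray's frame: x +32, y -64 mm.
- sleeve_f_c (a point): Steel sleeve like sleeve_a, already standing in the tray; this point is its centre, half-way up. Leave it there. Its seat in the tray's frame: x +32, y +0 mm.
- element_c (a point): The tall slim filter element to hold up: white pleated paper cylinder with grey end caps, 34 mm across, 60 mm tall, 35 to 70 g, standing upright on the bench beyond the loose sleeves, in a row with the other two; this point is its centre, half-way up.
- short_element_c (a point): Short filter element, same make but 34 mm across and only 32 mm tall: leave alone. Centre, half-way up.
- wide_element_c (a point): Wide filter element, same make but 48 mm across and 60 mm tall: leave alone. Centre, half-way up.
- rest: Fixed aluminium tongs rest: base plate 150 (x) by 84 (y) by 6 mm, two cross bars 8 mm thick at x = -55 and +55 mm whose tops are 28 mm above the bench; the tongs lie loose on the bars. Origin under its centre.
- tongs: Steel tongs, 206 mm long, 130 g, lying flat and loose on the rest. Origin: centre of the grips, mid-height (35 mm above the bench on the rest); x to the jaw tips, y from arm to arm, z up; pivot at x = -90 mm. Two black grips (x -32 to +32, z -15 to +15 mm) are squeezed together along y: about 54 mm over their outsides when open, 40 mm with the jaws on a 34 mm item (outer faces then parallel).
- tongs_tip (a point): Point midway between the jaws where the item belongs, 90 mm ahead of the grips' centre, same height; axes as the tongs'. Jaw pads: shallow rubber V's, 26 mm long (x), 24 mm tall (z -12 to +12); open, they stand 64 mm apart here, 54 mm at the mouth; the open jaws are about 76 mm over their outsides.
- tongs_jaw (a joint): Angle each arm has swung in from open, rad: 0 open, 0.078 closed on a 34 mm item, 0.14 shut; both move alike. A spring keeps the tongs open: about 7 N on each grip starts them closing, 9 N brings them to 34 mm; half of any further squeeze reaches the jaws. Squeezed to about 50 mm over the grips they can be carried still open (jaw mouth then about 46 mm).
Mind the look-alikes: they are no part of the job. What is shaped like the part that bears sleeve_c_c but orange or yellow is not meant.

How it is judged:
On the way, in this order (a step that is already met when the one before it is completed fails the run):
1. both loose sleeves stand in the two empty seats, let go (((horizontal distance between sleeve_a_c and seat_a below 0.006 m and height (world z) of each of sleeve_a_c, sleeve_b_c below 0.0345 m and angle between each of sleeve_a_c, sleeve_b_c's own z axis and vertical below 0.12 rad and horizontal distance between sleeve_b_c and seat_b below 0.006 m) or (horizontal distance between sleeve_a_c and seat_b below 0.006 m and height (world z) of each of sleeve_a_c, sleeve_b_c below 0.0345 m and angle between each of sleeve_a_c, sleeve_b_c's own z axis and vertical below 0.12 rad and horizontal distance between sleeve_b_c and seat_a below 0.006 m)) and contact force between the fingers and sleeve_a below 0.05 N and contact force between the fingers and sleeve_b below 0.05 N), for 0.2 s.
2. the tongs are lifted off their rest in the gripper (contact force between tongs and the fingers above 2 N and height (world z) of tongs above 0.05 m and contact force between tongs and rest below 0.05 N), for 0.2 s.
At the end, for the whole second after the job is handed in: All six sleeves seated upright in the tray (6 mm, 0.12 rad, let go; the first four shifted under 8 mm). The slim element, pressed over 3 N by the tongs (jaw 0.05-0.11 rad), hangs still over the tray, centre above 120 mm; the gripper holds only the tongs (over 2 N) (((horizontal distance between sleeve_a_c and seat_a below 0.006 m and height (world z) of each of sleeve_a_c, sleeve_b_c below 0.0345 m and angle between each of sleeve_a_c, sleeve_b_c's own z axis and vertical below 0.12 rad and horizontal distance between sleeve_b_c and seat_b below 0.006 m) or (horizontal distance between sleeve_a_c and seat_b below 0.006 m and height (world z) of each of sleeve_a_c, sleeve_b_c below 0.0345 m and angle between each of sleeve_a_c, sleeve_b_c's own z axis and vertical below 0.12 rad and horizontal distance between sleeve_b_c and seat_a below 0.006 m)) and height (world z) of each of sleeve_c_c, sleeve_d_c, sleeve_e_c, sleeve_f_c below 0.0345 m and angle between each of sleeve_c_c, sleeve_d_c, sleeve_e_c, sleeve_f_c's own z axis and vertical below 0.12 rad and distance of each of sleeve_c_c, sleeve_d_c, sleeve_e_c, sleeve_f_c from where it was at the start of the episode below 0.008 m and height (world z) of element_c above 0.12 m and x of element_c in the frame of tray between -0.071 and 0.071 m and y of element_c in the frame of tray between -0.103 and 0.103 m and distance between element_c and tongs_tip below 0.04 m and contact force between tongs and element above 3 N and value of joint tongs_jaw between 0.05 and 0.11 rad and contact force between each of the arm, the fingers and element below 0.05 N and contact force between tongs and the fingers above 2 N and linear speed of element below 0.03 m/s); the arm keeps its last pose, push and grip.
It fails at once if the gripper or arm touches the slim filter element itself (contact force between any of the fingers, the arm and element above 0.3 N).
It fails at once if the short or the wide element is shifted by more than 20 mm or knocked over (distance of any of short_element_c, wide_element_c from where it was at the start of the episode above 0.02 m).
It also fails if it takes over 72 s, if anything falls off the work surface, if the arm or the gripper's body presses on something with over 40 N, if the wrist force passes 120 N, or if a joint passes its speed limit or range.

## Working session

There is one attempt and no reset: what is moved stays moved. The work goes in short steps, Python scripts to look and compute and a tool call to move; the robot and the scene stay as the last step left them, time stands still between calls to the robot, and variables do not carry over. Pictures are saved under pics/ and viewed, and the job is handed in when it is done.

Besides the shell and the picture viewer there is one more tool, called after ">>>" in YAML: its name, and indented under it one key for each argument. send_rows: Moves the arm, as the interface text tells. Its arguments: {"type":"object","properties":{"deltas":{"type":"array","items":{"type":"object","properties":{"grip":{"type":"number"},"translation":{"type":"array","items":{"type":"number"}},"twist":{"type":"array","items":{"type":"number"}}}}}},"required":["deltas"]}

```bash
mkdir -p pics; ls
python3 - <<'E'
from workcell import bot,camera
import cv2
print(bot.get_obs())
for n in("side","top"):
    c=camera(n); cv2.imwrite(f"pics/{n}0.png",c["color"]); print(n,c["intrinsics"],c["k1"],c["xyz"],c["rotation"])
E
```

```text
pics
{'clock': 0.0, 'joint_pos': array([-1.22900306e+00,  2.41387154e-01,  3.70864217e-03,  1.33521226e+00,
       -3.78190921e-05,  1.57082394e+00]), 'joint_vel': array([ 0.00052926,  0.00150795, -0.00103218,  0.00100774,  0.00145975,
       -0.00096112]), 'tau': array([ 2.54849938e-04, -3.72315753e+01,  2.52408546e+01,  1.67964748e-02,
        3.31274975e-05, -7.19216739e-07]), 'eef_pos': array([ 0.16736166, -0.47047393,  0.23041992]), 'tool_rot': array([ 9.85434480e-01,  1.70052313e-01, -1.96745229e-04, -1.02874881e-03]), 'ft_force': array([-0.06860869, -0.33464884,  0.01493426]), 'ft_torque': array([-0.00733361, -0.03433539,  0.04613326]), 'grip_width': 0.085462442953841}
side [[405.60540902   0.         278.47768498]
 [  0.         405.60540902 204.64763428]
 [  0.           0.           1.        ]] -0.016085305909263974 [0.17867238 0.51166704 0.62818088] [-0.25504038  0.8734797  -0.39474585  0.12713513]
top [[450.85964023   0.         281.28302066]
 [  0.         450.85964023 204.03253478]
 [  0.           0.           1.        ]] -0.057698914789819096 [0.25095421 0.00411917 1.19826019] [-0.67980381  0.72438136 -0.08616709  0.07558874]
```

View pics/top0.png

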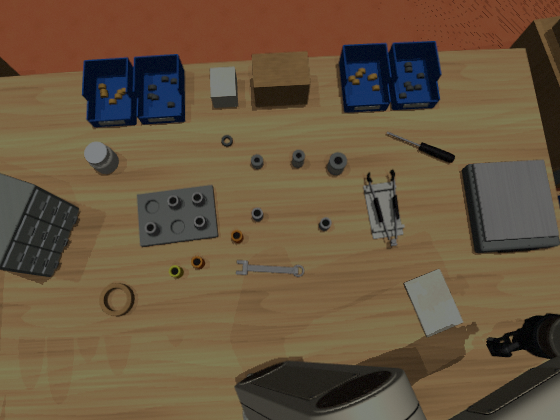

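View pics/side0.png

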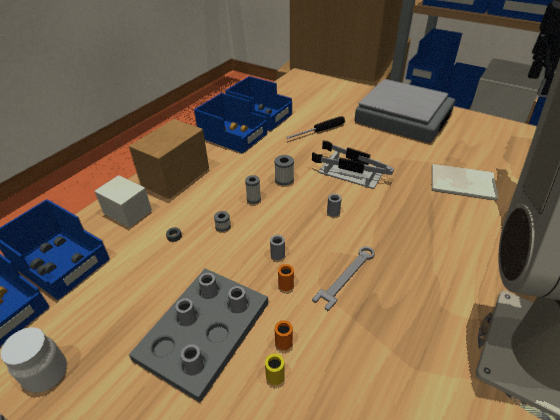

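Top view: loose steel sleeves are at (257,214) and (325,224). Look-alikes are orange at (237,237) and (197,262), and yellow at (176,271); the other grey sleeves are already in the tray. Elements: short (257,161), slim (298,158), wide (337,163). Empty seats are at (153,207) and (178,227), and the tongs are at (384,210). I'll check close crops next.

```bash
cat > h.py <<'E'
import numpy as np, cv2
from scipy.spatial.transform import Rotation as R
from workcell import bot,camera
def ray(c,uv):
    K=np.array(c["intrinsics"]);k=c["k1"]
    d=np.array([(uv[0]-K[0,2])/K[0,0],(uv[1]-K[1,2])/K[1,1]])
    p=cv2.undistortPoints(np.array([[uv]],float),K,np.array([k,0,0,0,0.])).ravel()
    v=R.from_quat(c["rotation"]).apply([p[0],p[1],1]); return np.array(c["xyz"]),v
def plane(c,uv,z):
    o,v=ray(c,uv); return (o+v*(z-o[2])/v[2])
def proj(c,P):
    q=R.from_quat(c["rotation"]); p=q.inv().apply(np.atleast_2d(P)-np.array(c["xyz"]))
    r,_=cv2.projectPoints(p.reshape(-1,1,3),np.zeros(3),np.zeros(3),np.array(c["intrinsics"]),np.array([c["k1"],0,0,0,0.])); return r.reshape(-1,2)
def tri(c1,u1,c2,u2):
    o1,a=ray(c1,u1);o2,b=ray(c2,u2)
    s=np.linalg.lstsq(np.c_[a,-b],o2-o1,rcond=None)[0]
    p,q=o1+a*s[0],o2+b*s[1]; return (p+q)/2,np.linalg.norm(p-q)
E
python3 - <<'E'
from h import *
t=cv2.imread("pics/top0.png");s=cv2.imread("pics/side0.png")
def crop(i,x,y,w,h,k,n): cv2.imwrite(n,cv2.resize(i[y:y+h,x:x+w],None,fx=k,fy=k,interpolation=cv2.INTER_CUBIC))
crop(t,125,130,145,110,5.5,"pics/t1.png")
crop(t,240,140,180,115,4.4,"pics/t2.png")
crop(s,210,130,190,140,4.2,"pics/s2.png")
crop(s,125,225,180,175,3.4,"pics/s1.png")
E
```

```text
(no output)
```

View pics/t1.png

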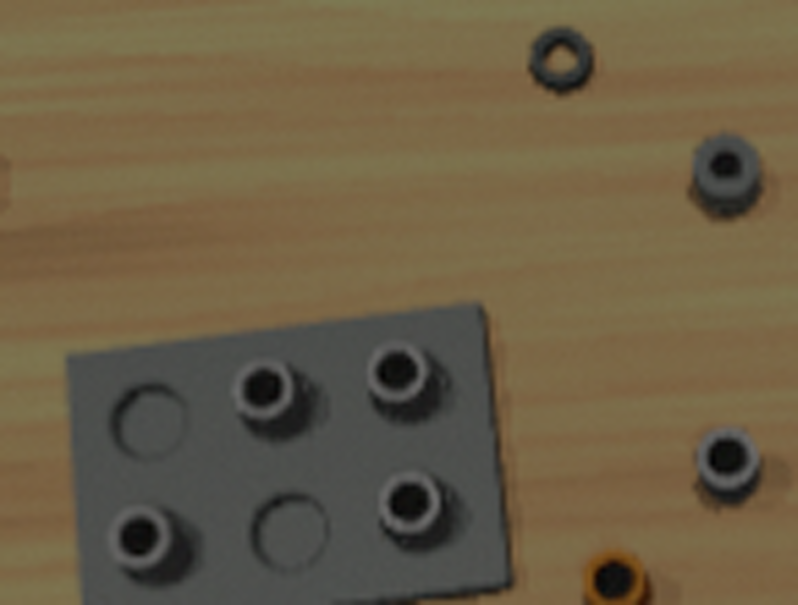

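View pics/t2.png

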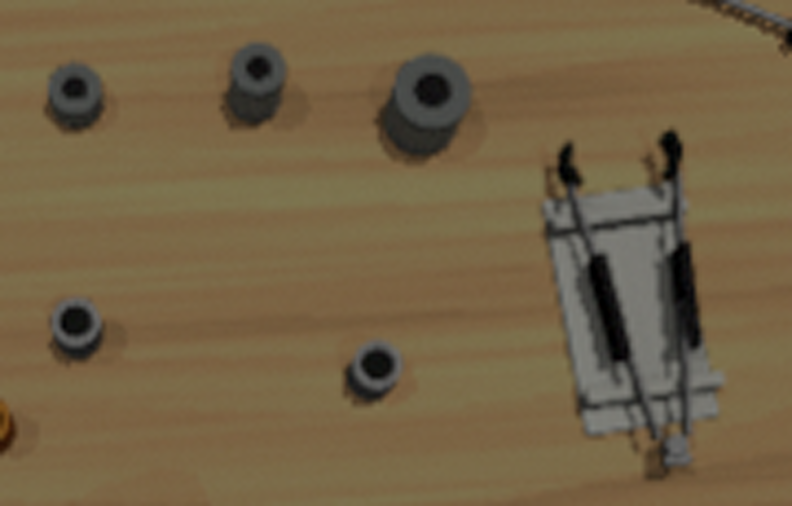

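View pics/s2.png

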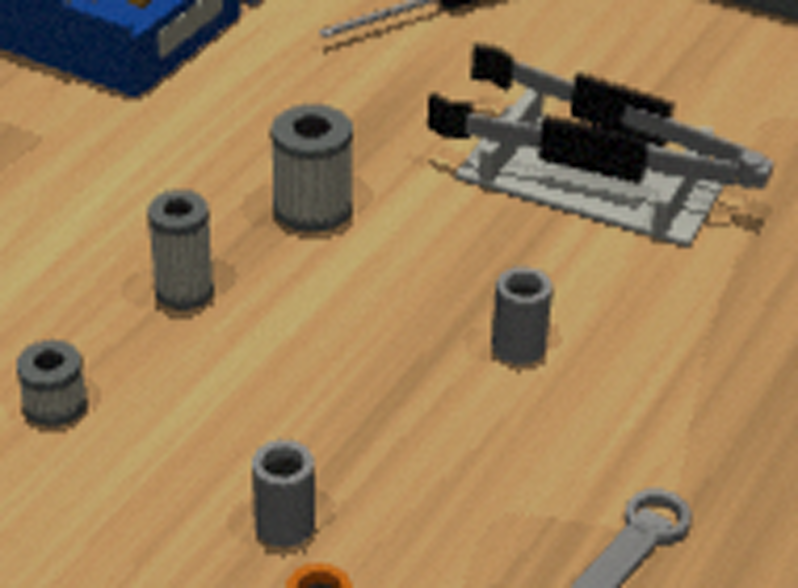

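View pics/s1.png

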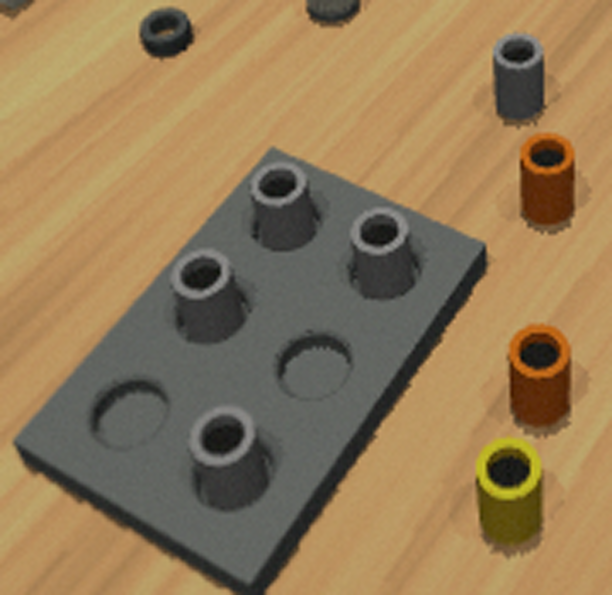

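```bash
cat > m.py <<'E'
from h import *
T=camera("top");S=camera("side")
def uv(x0,y0,k,p): return (x0+(p[0]+.5)/k-.5,y0+(p[1]+.5)/k-.5)
t1=lambda *p:uv(125,130,5.5,p); t2=lambda *p:uv(240,140,4.4,p)
s1=lambda *p:uv(125,225,3.4,p); s2=lambda *p:uv(210,130,4.2,p)
L=[("A",t2(76,320),s2(284,461),.045),("A'",t1(727,458),s1(518,51),.045),("B",t2(377,363),s2(524,284),.045),("slim",t2(258,68),s2(178,208),.06),("short",t2(75,87),s2(50,360),.032),("wide",t2(432,90),s2(312,127),.06),
("e",t1(399,371),s1(281,184),.053),("f",t1(265,389),s1(204,273),.053),("c",t1(411,503),s1(380,231),.053),("d",t1(141,538),s1(224,436),.053),("seata",t1(290,532),s1(314,365),.02),("seatb",t1(150,421),s1(131,412),.02),
("k+-",t1(482,303),s1(273,149),.02),("k--",t1(511,585),s1(486,245),.02),("k++",t1(67,355),s1(16,442),.02)]
np.set_printoptions(precision=4,suppress=True)
D={}
for n,a,b,z in L:
    p,e=tri(T,a,S,b); D[n]=p; print(n,p,"gap",round(e,4),plane(T,a,z)[:2],plane(S,b,z)[:2]); D[n]=(plane(T,a,z)+plane(S,b,z))/2
pts={"e":(32,-64),"f":(32,0),"c":(-32,-64),"d":(-32,64),"seata":(-32,0),"seatb":(32,64)}
P=np.array([pts[k] for k in pts])/1e3;Q=np.array([D[k][:2] for k in pts])
pc,qc=P.mean(0),Q.mean(0);H=(P-pc).T@(Q-qc);th=np.arctan2(H[0,1]-H[1,0],H[0,0]+H[1,1])
Rm=np.array([[np.cos(th),-np.sin(th)],[np.sin(th),np.cos(th)]]);o=qc-Rm@pc
print("tray",o,np.degrees(th),"res mm",1e3*(Q-(P@Rm.T+o)))
for k in("seata","seatb"): print(k,Rm@(np.array(pts[k])/1e3)+o)
for q in[(.071,-.103),(-.071,-.103),(.071,.103)]: print("corner",Rm@q+o)
for n,p,z in[("gripL",t2(609,308),.05),("gripR",t2(686,295),.05),("pivot",t2(677,450),.045),("jawL",t2(569,165),.047),("jawR",t2(671,153),.047)]: print(n,plane(T,p,z)[:2])
E
python3 m.py
```

```text
A [0.5018 0.0432 0.0413] gap 0.0004 [0.5011 0.0431] [0.4995 0.0461]
A' [0.5011 0.0438 0.0412] gap 0.0011 [0.4998 0.0435] [0.4995 0.0469]
B [ 0.4644 -0.1338  0.0419] gap 0.0002 [ 0.4639 -0.1334] [ 0.4628 -0.1304]
slim [ 0.6482 -0.0754  0.0572] gap 0.001 [ 0.6467 -0.0754] [ 0.6464 -0.0724]
short [0.6523 0.0367 0.0289] gap 0.0003 [0.6511 0.0365] [0.65   0.0392]
wide [ 0.6275 -0.1799  0.057 ] gap 0.0003 [ 0.6264 -0.1794] [ 0.6253 -0.1763]
e [0.5516 0.198  0.0472] gap 0.0001 [0.5501 0.197 ] [0.548  0.2011]
f [0.5468 0.2623 0.0478] gap 0.0005 [0.5453 0.261 ] [0.5438 0.2647]
c [0.4874 0.194  0.0473] gap 0.0013 [0.4857 0.1927] [0.485  0.1972]
d [0.4786 0.3224 0.0461] gap 0.001 [0.4768 0.3202] [0.4756 0.3249]
seata [0.4835 0.2586 0.0134] gap 0.0009 [0.4818 0.257 ] [0.4807 0.2615]
seatb [0.5431 0.327  0.0131] gap 0.0006 [0.5412 0.325 ] [0.5394 0.3292]
k+- [0.5935 0.1622 0.0131] gap 0.0017 [0.5907 0.1609] [0.5897 0.1664]
k-- [0.4512 0.1522 0.0135] gap 0.0015 [0.4494 0.1511] [0.449  0.1562]
k++ [0.5794 0.3685 0.0125] gap 0.0003 [0.5771 0.3661] [0.5746 0.3703]
tray [0.5128 0.261 ] 3.911837175573111 res mm [[-0.0425 -0.2426]
 [-0.1577 -0.308 ]
 [ 0.1511  0.0687]
 [-0.2842 -0.0802]
 [ 0.3981  0.4747]
 [-0.0648  0.0874]]
seata [0.4809 0.2588]
seatb [0.5403 0.327 ]
corner [0.5906 0.163 ]
corner [0.449  0.1534]
corner [0.5766 0.3686]
gripL [ 0.4874 -0.2738]
gripR [ 0.4924 -0.321 ]
pivot [ 0.4007 -0.3057]
jawL [ 0.578  -0.2603]
jawR [ 0.5818 -0.3235]
```

```bash
cat >> h.py <<'E'
def to(x,y,z,yaw):
    "delta in tool axes to reach world TCP xyz, tool pointing down with tool-x yaw deg"
    o=bot.get_obs(); q=R.from_quat(o["tool_rot"]); t=R.from_euler("z",yaw,degrees=True)*R.from_euler("x",180,degrees=True)
    d=q.inv().apply(np.array([x,y,z])-o["eef_pos"]); w=np.degrees((q.inv()*t).as_rotvec())
    m=q.as_matrix(); print("clock",round(o["clock"],2),"pos",np.round(o["eef_pos"],4),"yaw",round(np.degrees(np.arctan2(m[1,0],m[0,0])),2),"j",np.round(o["joint_pos"],2),"F",np.round(o["ft_force"],1),"w",round(float(o["grip_width"]),4))
    print("translation",np.round(d,4).tolist(),"twist",np.round(w,2).tolist())
E
python3 -c "
from h import *
to(.5003,.0445,.14,94)"
```

```text
clock 0.2 pos [ 0.1675 -0.4707  0.2308] yaw 19.59 j [-1.23  0.24  0.    1.34 -0.    1.57] F [-0.   0.5  0.1] w 0.0853
translation [0.4863, -0.3737, 0.0912] twist [-0.06, -0.05, -74.41]
```

>>> send_rows:
  deltas:
    - {"grip": 0.6,"translation": [0.486,-0.374,0.03],"twist": [0,0,-74.4]}
    - {"grip": 0.6,"translation": [0.486,-0.374,0.03],"twist": [0,0,-74.4]}
    - {"grip": 0.6,"translation": [0.486,-0.374,0.03],"twist": [0,0,-74.4]}
    - {"grip": 0.6,"translation": [0.486,-0.374,0.03],"twist": [0,0,-74.4]}
    - {"grip": 0.6,"translation": [0.486,-0.374,0.03],"twist": [0,0,-74.4]}

```text
clock: 0.82
eef_pos: [0.3374, -0.207, 0.216]
tool_rot: [0.801, 0.599, 0.0, -0.0]
ft_force: [1.1, -0.4, 0.4]
grip_width: 0.0511
```

```bash
python3 -c "
from h import *
to(.5003,.0445,.10,94)"
```

```text
clock 0.82 pos [ 0.3374 -0.207   0.216 ] yaw 73.62 j [-0.55  0.04 -0.27  1.26  0.    1.31] F [ 1.1 -0.4  0.4] w 0.0511
translation [0.2872, 0.0853, 0.1162] twist [0.03, -0.04, -20.38]
```

>>> send_rows:
  deltas:
    - {"grip": 0.6,"translation": [0.287,0.085,0.05],"twist": [0,0,-20.4]}
    - {"grip": 0.6,"translation": [0.287,0.085,0.09],"twist": [0,0,-20.4]}
    - {"grip": 0.6,"translation": [0.287,0.085,0.116],"twist": [0,0,-20.4]}
    - {"grip": 0.6,"translation": [0.287,0.085,0.116],"twist": [0,0,-20.4]}
    - {"grip": 0.6,"translation": [0.287,0.085,0.116],"twist": [0,0,-20.4]}

```text
clock: 1.45
eef_pos: [0.4949, 0.037, 0.1047]
tool_rot: [0.682, 0.732, 0.0, 0.0]
ft_force: [2.0, -0.5, -0.3]
grip_width: 0.0511
```

```bash
cat > look.py <<'E'
import sys
from h import *
# look.py cam tag x y w h k
n,tag,x,y,w,h,k=sys.argv[1],sys.argv[2],*map(float,sys.argv[3:8])
x,y,w,h=map(int,(x,y,w,h))
c=camera(n); cv2.imwrite(f"pics/{tag}_full.png",c["color"])
i=cv2.resize(c["color"][y:y+h,x:x+w],None,fx=k,fy=k,interpolation=cv2.INTER_CUBIC)
cv2.imwrite(f"pics/{tag}.png",cv2.convertScaleAbs(i,alpha=1.5))
E
python3 look.py side a1 200 130 200 150 4; python3 look.py top a2 200 150 150 112 5;python3 -c "
from h import *
to(.5003,.0445,.10,94)
c=camera('side');p=bot.get_obs()['eef_pos'];print(proj(c,p))
c=camera('top');print(proj(c,p))"
```

```text
clock 1.55 pos [0.4945 0.0393 0.1021] yaw 94.39 j [ 0.08  0.33 -0.22  1.02  0.    1.57] F [-1.4  0.2  0.9] w 0.0511
translation [0.0047, 0.0062, 0.0021] twist [-0.19, -0.11, 0.39]
[[281.72714062 216.43796546]]
[[258.33708492 210.28536601]]
```

View pics/a1.png

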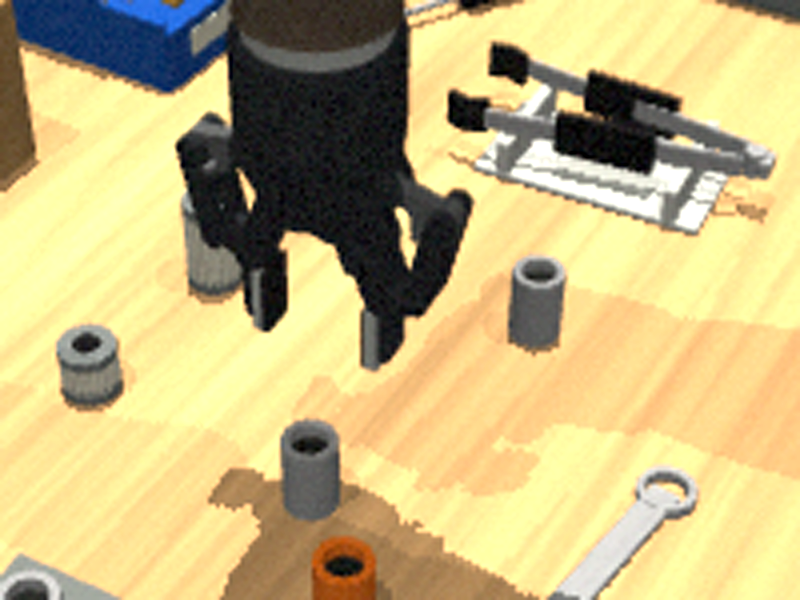

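View pics/a2.png

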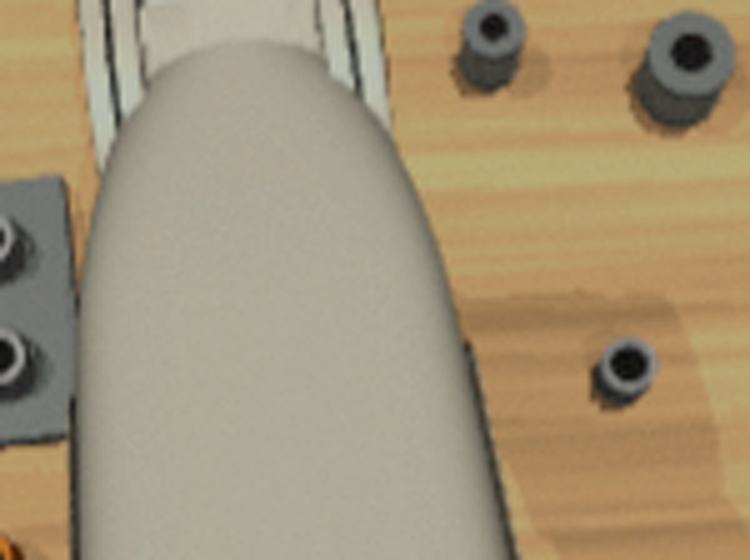

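>>> send_rows:
  deltas:
    - {"grip": 0.6,"translation": [0.0047,0.006,0.002],"twist": [0,0,0.4]}
    - {"grip": 0.6,"translation": [0.0047,0.006,0.03],"twist": [0,0,0.4]}
    - {"grip": 0.6,"translation": [0.0047,0.006,0.06],"twist": [0,0,0.4]}
    - {"grip": 0.6,"translation": [0.0047,0.006,0.085],"twist": [0,0,0.4]}
    - {"grip": 0.6,"translation": [0.0047,0.006,0.085],"twist": [0,0,0.4]}

```text
clock: 2.28
eef_pos: [0.4972, 0.0399, 0.0185]
tool_rot: [0.684, 0.729, -0.002, -0.002]
ft_force: [-0.0, 0.5, 1.3]
grip_width: 0.0514
```

```bash
python3 look.py side a3 200 130 200 150 4; python3 -c "
from h import *
to(.5003,.0445,.017,94)"
```

```text
clock 2.33 pos [0.4984 0.0402 0.0197] yaw 93.65 j [ 0.08  0.44 -0.31  0.82  0.    1.59] F [ 0.6 -0.7  0.2] w 0.051
translation [0.0042, 0.0022, 0.0027] twist [-0.18, -0.01, -0.35]
```

View pics/a3.png

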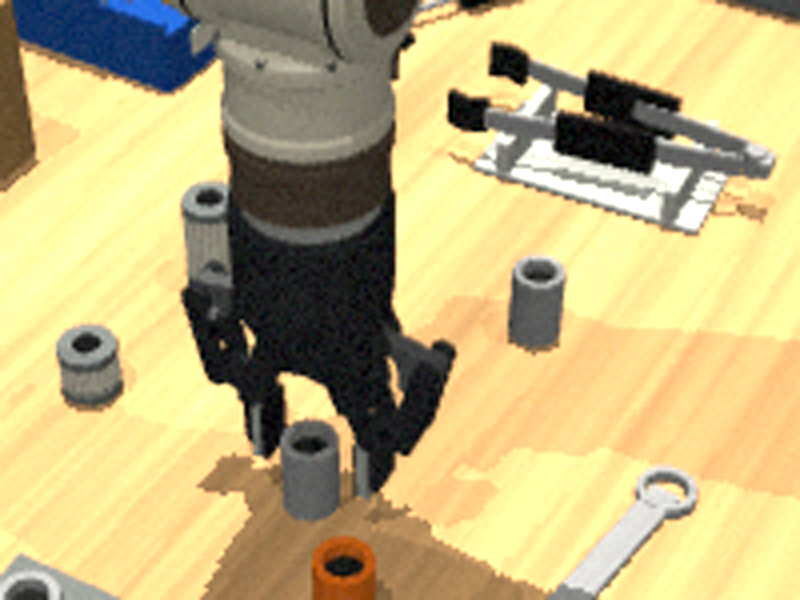

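>>> send_rows:
  deltas:
    - {"grip": 0.6,"translation": [0.0045,0.002,0.005],"twist": [0,0,-0.3]}
    - {"grip": 0.6,"translation": [0.0045,0.002,0.005],"twist": [0,0,-0.3]}
    - {"grip": 0.6,"translation": [0.0045,0.002,0.005],"twist": [0,0,-0.3]}
    - {"grip": 0.2,"translation": [0.0045,0.002,0.005],"twist": [0,0,-0.3]}
    - {"grip": 0.2,"translation": [0.0045,0.002,0.005],"twist": [0,0,-0.3]}

```text
clock: 2.95
eef_pos: [0.5005, 0.0449, 0.0152]
tool_rot: [0.682, 0.731, -0.001, -0.001]
ft_force: [-1.5, 0.6, 3.3]
grip_width: 0.0281
```

```bash
python3 -c "
from h import *
to(.5003,.0445,.08,94)"
```

```text
clock 2.95 pos [0.5005 0.0449 0.0152] yaw 93.96 j [ 0.09  0.45 -0.31  0.81  0.    1.59] F [-1.5  0.6  3.3] w 0.0281
translation [-0.0003, -0.0004, -0.0648] twist [-0.12, -0.01, -0.04]
```

>>> send_rows:
  deltas:
    - {"grip": 0.2,"translation": [0,0,-0.04],"twist": [0,0,0]}
    - {"grip": 0.2,"translation": [0,0,-0.085],"twist": [0,0,0]}
    - {"grip": 0.2,"translation": [0,0,-0.085],"twist": [0,0,0]}

```text
clock: 3.32
eef_pos: [0.5037, 0.0451, 0.1037]
tool_rot: [0.682, 0.731, 0.002, 0.002]
ft_force: [0.8, 0.2, -2.2]
grip_width: 0.0285
```

```bash
python3 -c "
from h import *
to(.4812,.2588,.095,94)"
```

```text
clock 3.33 pos [0.5037 0.0451 0.1037] yaw 93.96 j [ 0.09  0.34 -0.21  1.02  0.    1.59] F [ 0.8  0.2 -2.2] w 0.0285
translation [0.2147, -0.0077, 0.0087] twist [0.33, -0.02, -0.04]
```

>>> send_rows:
  deltas:
    - {"grip": 0.2,"translation": [0.05,-0.002,0.003],"twist": [0.3,0,0]}
    - {"grip": 0.2,"translation": [0.11,-0.004,0.006],"twist": [0.3,0,0]}
    - {"grip": 0.2,"translation": [0.17,-0.006,0.008],"twist": [0.3,0,0]}
    - {"grip": 0.2,"translation": [0.215,-0.0077,0.0087],"twist": [0.3,0,0]}
    - {"grip": 0.2,"translation": [0.215,-0.0077,0.0087],"twist": [0.3,0,0]}

```text
clock: 3.95
eef_pos: [0.4798, 0.2619, 0.0933]
tool_rot: [0.68, 0.733, -0.001, -0.0]
ft_force: [0.1, -0.8, -0.4]
grip_width: 0.0284
```

>>> send_rows:
  deltas:
    - {"grip": 0.2,"translation": [0,0,0],"twist": [0,0,0]}

```text
clock: 4.08
eef_pos: [0.4788, 0.2612, 0.092]
tool_rot: [0.68, 0.733, -0.002, -0.001]
ft_force: [0.4, -0.2, -0.7]
grip_width: 0.0283
```

```bash
python3 look.py side b1 120 190 180 150 4.2; python3 -c "
from h import *
to(.4812,.2588,.024,94)"
```

```text
clock 4.12 pos [0.4788 0.2611 0.0919] yaw 94.26 j [ 0.5   0.43 -0.1   1.04  0.    2.  ] F [-0.4  0.  -0.9] w 0.0284
translation [-0.0024, 0.0025, 0.0679] twist [-0.23, 0.07, 0.26]
```

View pics/b1.png

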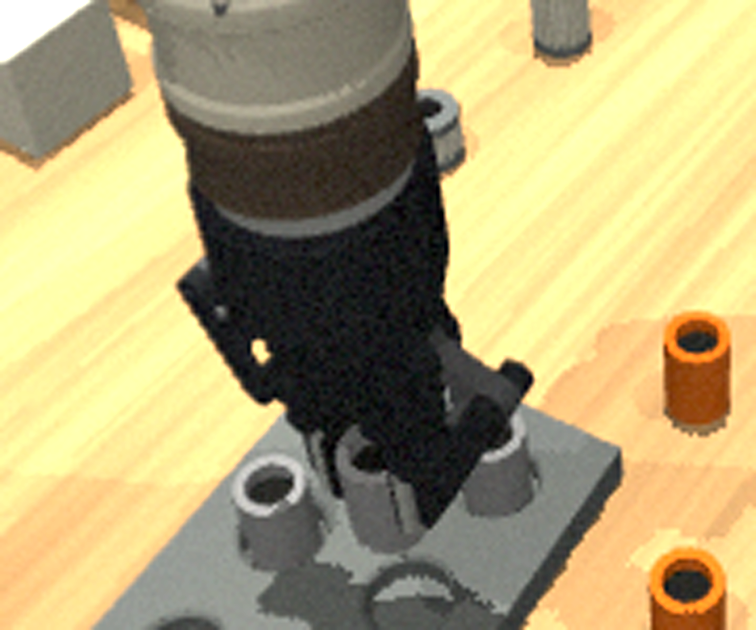

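>>> send_rows:
  deltas:
    - {"grip": 0.2,"translation": [-0.0024,0.0025,0.03],"twist": [-0.2,0,0.2]}
    - {"grip": 0.2,"translation": [-0.0024,0.0025,0.05],"twist": [-0.2,0,0.2]}
    - {"grip": 0.2,"translation": [-0.0024,0.0025,0.05],"twist": [-0.2,0,0.2]}
    - {"grip": 0.2,"translation": [-0.0024,0.0025,0.05],"twist": [-0.2,0,0.2]}

```text
clock: 4.62
eef_pos: [0.4818, 0.2582, 0.0425]
tool_rot: [0.682, 0.731, -0.0, 0.0]
ft_force: [-0.2, -0.1, -0.6]
grip_width: 0.0283
```

```bash
python3 look.py side b2 150 250 120 100 6; python3 -c "
from h import *
to(.4812,.2588,.024,94)"
```

```text
clock 4.67 pos [0.4822 0.2586 0.0429] yaw 94.0 j [ 0.49  0.48 -0.16  0.92 -0.    1.99] F [ 0.2 -0.7 -0. ] w 0.0288
translation [0.0003, -0.001, 0.0189] twist [0.06, 0.03, -0.0]
```

View pics/b2.png

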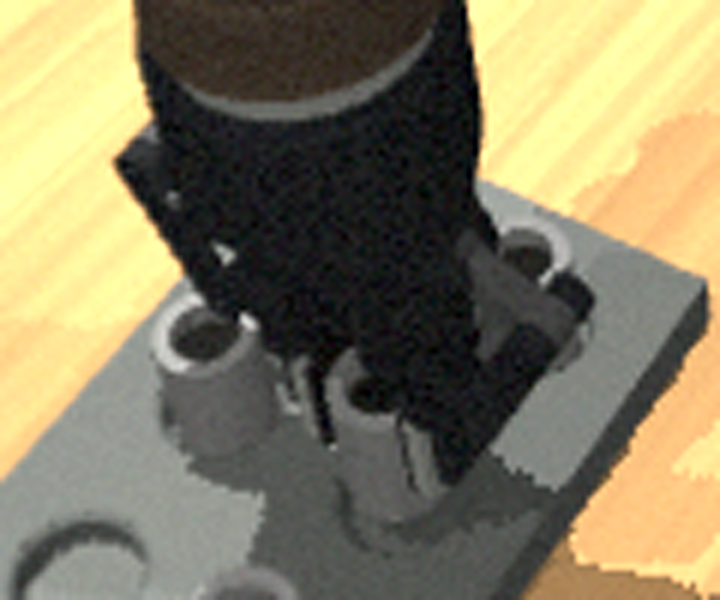

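>>> send_rows:
  deltas:
    - {"grip": 0.2,"translation": [0.0003,-0.0005,0.008],"twist": [0,0,0]}
    - {"grip": 0.2,"translation": [0.0003,-0.0005,0.014],"twist": [0,0,0]}
    - {"grip": 0.2,"translation": [0.0003,-0.0005,0.0185],"twist": [0,0,0]}
    - {"grip": 0.2,"translation": [0.0003,-0.0005,0.0185],"twist": [0,0,0]}

```text
clock: 5.18
eef_pos: [0.4812, 0.2587, 0.0238]
tool_rot: [0.682, 0.731, -0.0, 0.0]
ft_force: [-0.5, 0.7, -1.1]
grip_width: 0.0282
```

```bash
python3 -c "
from h import *
to(.4812,.2588,.0235,94)"
```

```text
clock 5.17 pos [0.4812 0.2587 0.0238] yaw 94.01 j [ 0.49  0.51 -0.18  0.88 -0.    1.99] F [-0.5  0.7 -1.1] w 0.0282
translation [0.0001, 0.0001, 0.0003] twist [-0.01, 0.06, 0.01]
```

Went in with no contact force. I'll release with a limited opening and rise.

>>> send_rows:
  deltas:
    - {"grip": 0.5,"translation": [0,0,0.0005],"twist": [0,0,0]}
    - {"grip": 0.5,"translation": [0,0,0.0005],"twist": [0,0,0]}
    - {"grip": 0.5,"translation": [0,0,-0.02],"twist": [0,0,0]}
    - {"grip": 0.5,"translation": [0,0,-0.08],"twist": [0,0,0]}
    - {"grip": 0.5,"translation": [0,0,-0.13],"twist": [0,0,0]}

```text
clock: 5.8
eef_pos: [0.4813, 0.2589, 0.1558]
tool_rot: [0.682, 0.731, 0.0, 0.0]
ft_force: [1.1, 0.0, -0.4]
grip_width: 0.0428
```

```bash
python3 look.py side b3 150 250 120 100 6; python3 -c "
from h import *
to(.4638,-.1325,.11,94)"
```

```text
clock 5.85 pos [0.4848 0.2608 0.1634] yaw 94.02 j [ 0.49  0.37  0.    1.19 -0.    1.99] F [ 1.8 -0.   5.3] w 0.0426
translation [-0.3911, -0.0491, 0.0511] twist [0.67, -0.25, 0.01]
```

View pics/b3.png

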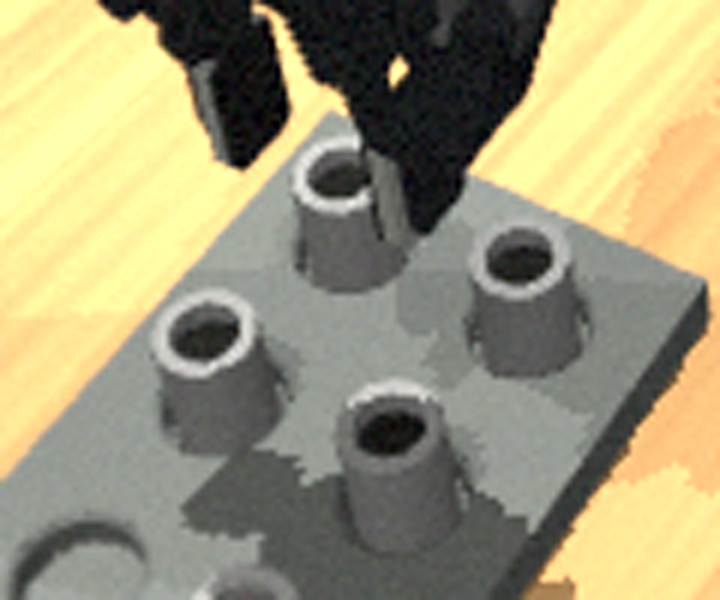

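The first sleeve stands in seat_a, with its rim at about (215,322) in the full frame. Next, the second sleeve.

>>> send_rows:
  deltas:
    - {"grip": 0.6,"translation": [-0.391,-0.049,0],"twist": [0.6,-0.2,0]}
    - {"grip": 0.6,"translation": [-0.391,-0.049,0],"twist": [0.6,-0.2,0]}
    - {"grip": 0.6,"translation": [-0.391,-0.049,0.02],"twist": [0.6,-0.2,0]}
    - {"grip": 0.6,"translation": [-0.391,-0.049,0.04],"twist": [0.6,-0.2,0]}
    - {"grip": 0.6,"translation": [-0.391,-0.049,0.05],"twist": [0.6,-0.2,0]}

```text
clock: 6.48
eef_pos: [0.4678, -0.0529, 0.1299]
tool_rot: [0.682, 0.732, 0.002, 0.001]
ft_force: [1.2, -0.1, -0.5]
grip_width: 0.0515
```

```bash
python3 -c "
from h import *
to(.4634,-.132,.08,94)"
```

```text
clock 6.47 pos [ 0.4678 -0.0529  0.1299] yaw 94.03 j [-0.11  0.25 -0.26  1.06  0.    1.39] F [ 1.2 -0.1 -0.5] w 0.0515
translation [-0.0786, -0.0101, 0.0498] twist [0.23, -0.02, 0.03]
```

>>> send_rows:
  deltas:
    - {"grip": 0.6,"translation": [-0.05,-0.007,0.02],"twist": [0.2,0,0]}
    - {"grip": 0.6,"translation": [-0.0786,-0.01,0.04],"twist": [0.2,0,0]}
    - {"grip": 0.6,"translation": [-0.0786,-0.01,0.05],"twist": [0.2,0,0]}
    - {"grip": 0.6,"translation": [-0.0786,-0.01,0.05],"twist": [0.2,0,0]}

```text
clock: 6.98
eef_pos: [0.4629, -0.1314, 0.0792]
tool_rot: [0.682, 0.732, 0.0, -0.001]
ft_force: [-0.3, 0.7, 0.0]
grip_width: 0.0514
```

```bash
python3 -c "
from h import *
to(.4634,-.132,.015,94)"
```

```text
clock 6.97 pos [ 0.4629 -0.1314  0.0792] yaw 94.03 j [-0.28  0.33 -0.3   0.95  0.    1.22] F [-0.3  0.7  0. ] w 0.0514
translation [-0.0008, 0.0005, 0.0642] twist [-0.05, -0.08, 0.03]
```

>>> send_rows:
  deltas:
    - {"grip": 0.6,"translation": [-0.0008,0.0005,0.035],"twist": [0,0,0]}
    - {"grip": 0.6,"translation": [-0.0008,0.0005,0.064],"twist": [0,0,0]}
    - {"grip": 0.6,"translation": [-0.0008,0.0005,0.064],"twist": [0,0,0]}
    - {"grip": 0.2,"translation": [-0.0008,0.0005,0.064],"twist": [0,0,0]}
    - {"grip": 0.2,"translation": [-0.0008,0.0005,0.064],"twist": [0,0,0]}

```text
clock: 7.6
eef_pos: [0.465, -0.132, 0.017]
tool_rot: [0.682, 0.732, 0.001, 0.001]
ft_force: [-0.2, 0.5, 2.8]
grip_width: 0.0281
```

>>> send_rows:
  deltas:
    - {"grip": 0.2,"translation": [0,0,0],"twist": [0,0,0]}
    - {"grip": 0.2,"translation": [0,0,-0.04],"twist": [0,0,0]}
    - {"grip": 0.2,"translation": [0,0,-0.09],"twist": [0,0,0]}
    - {"grip": 0.2,"translation": [0,0,-0.09],"twist": [0,0,0]}

```text
clock: 8.1
eef_pos: [0.4684, -0.1331, 0.1115]
tool_rot: [0.682, 0.732, 0.003, 0.005]
ft_force: [-0.0, 0.6, -0.6]
grip_width: 0.0283
```

```bash
python3 look.py side c1 240 100 160 120 5; python3 -c "
from h import *
to(.5405,.327,.1,94)"
```

```text
clock 8.15 pos [ 0.4666 -0.1326  0.1092] yaw 94.07 j [-0.28  0.3  -0.25  1.01  0.    1.22] F [ 0.   0.7 -1.8] w 0.0285
translation [0.4532, 0.1063, 0.0094] twist [0.44, 0.08, 0.07]
```

View pics/c1.png

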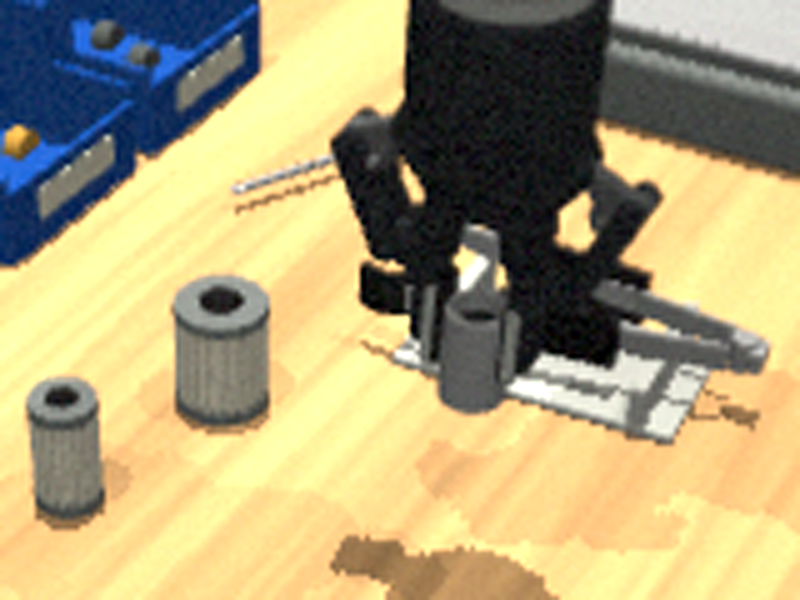

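>>> send_rows:
  deltas:
    - {"grip": 0.2,"translation": [0.06,0.014,0],"twist": [0.4,0,0]}
    - {"grip": 0.2,"translation": [0.12,0.028,0],"twist": [0.4,0,0]}
    - {"grip": 0.2,"translation": [0.18,0.042,0],"twist": [0.4,0,0]}
    - {"grip": 0.2,"translation": [0.24,0.056,0],"twist": [0.4,0,0]}
    - {"grip": 0.2,"translation": [0.3,0.07,0],"twist": [0.4,0,0]}

```text
clock: 8.78
eef_pos: [0.5141, 0.1731, 0.1077]
tool_rot: [0.682, 0.732, -0.001, 0.0]
ft_force: [1.0, -0.7, -1.2]
grip_width: 0.0283
```

```bash
python3 -c "
from h import *
to(.5405,.327,.1,94)"
```

```text
clock 8.78 pos [0.5141 0.1731 0.1077] yaw 94.06 j [ 0.33  0.41 -0.09  1.07 -0.    1.83] F [ 1.  -0.7 -1.2] w 0.0283
translation [0.1516, 0.0372, 0.0072] twist [-0.11, 0.13, 0.06]
```

>>> send_rows:
  deltas:
    - {"grip": 0.2,"translation": [0.06,0.015,0.003],"twist": [0,0,0]}
    - {"grip": 0.2,"translation": [0.12,0.03,0.006],"twist": [0,0,0]}
    - {"grip": 0.2,"translation": [0.1515,0.0372,0.007],"twist": [0,0,0]}
    - {"grip": 0.2,"translation": [0.1515,0.0372,0.007],"twist": [0,0,0]}
    - {"grip": 0.2,"translation": [0.1515,0.0372,0.007],"twist": [0,0,0]}

```text
clock: 9.4
eef_pos: [0.5394, 0.3257, 0.0985]
tool_rot: [0.682, 0.732, -0.003, -0.0]
ft_force: [0.4, 0.1, -1.9]
grip_width: 0.0285
```

```bash
python3 -c "
from h import *
to(.5405,.327,.045,94)"
```

```text
clock 9.4 pos [0.5394 0.3257 0.0985] yaw 94.05 j [ 0.54  0.58  0.17  1.16 -0.    2.04] F [ 0.4  0.1 -1.9] w 0.0285
translation [0.0014, 0.0015, 0.0535] twist [-0.28, 0.25, 0.05]
```

>>> send_rows:
  deltas:
    - {"grip": 0.2,"translation": [0.0013,0.0013,0.03],"twist": [-0.2,0.2,0]}
    - {"grip": 0.2,"translation": [0.0013,0.0013,0.053],"twist": [-0.2,0.2,0]}
    - {"grip": 0.2,"translation": [0.0013,0.0013,0.053],"twist": [-0.2,0.2,0]}
    - {"grip": 0.2,"translation": [0.0013,0.0013,0.053],"twist": [-0.2,0.2,0]}

```text
clock: 9.9
eef_pos: [0.5409, 0.3261, 0.0464]
tool_rot: [0.682, 0.731, -0.0, -0.0]
ft_force: [1.3, -0.2, -0.9]
grip_width: 0.0285
```

```bash
python3 look.py side d1 115 270 120 100 6; python3 -c "
from h import *
to(.5405,.327,.025,94)"
```

```text
clock 9.95 pos [0.5413 0.3266 0.0469] yaw 93.99 j [ 0.54  0.63  0.1   1.05 -0.    2.04] F [ 0.2  0.5 -1.3] w 0.0285
translation [0.0005, -0.0008, 0.0219] twist [0.02, 0.0, -0.01]
```

View pics/d1.png

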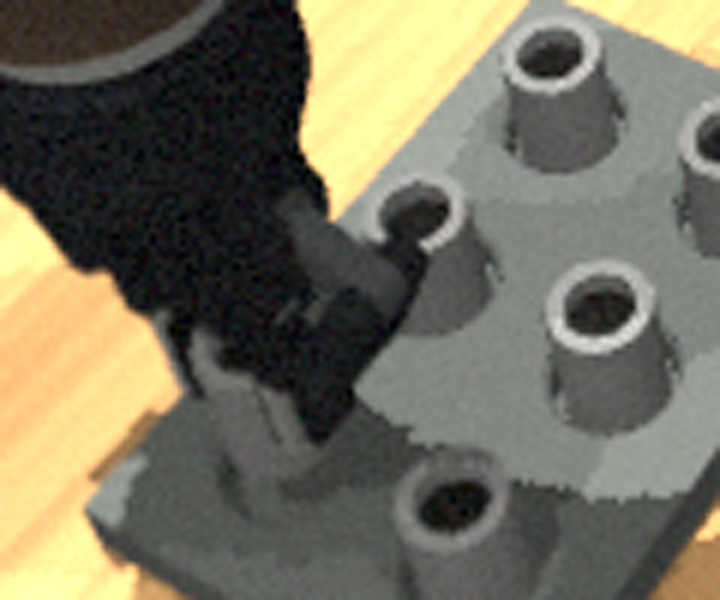

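```bash
python3 -c "
import cv2,numpy as np
i=cv2.imread('pics/d1_full.png')[320:365,135:195]
i=cv2.resize(i,None,fx=12,fy=12,interpolation=cv2.INTER_CUBIC)
cv2.imwrite('pics/d1z.png',cv2.convertScaleAbs(i,alpha=3.5))"
```

```text
(no output)
```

View pics/d1z.png

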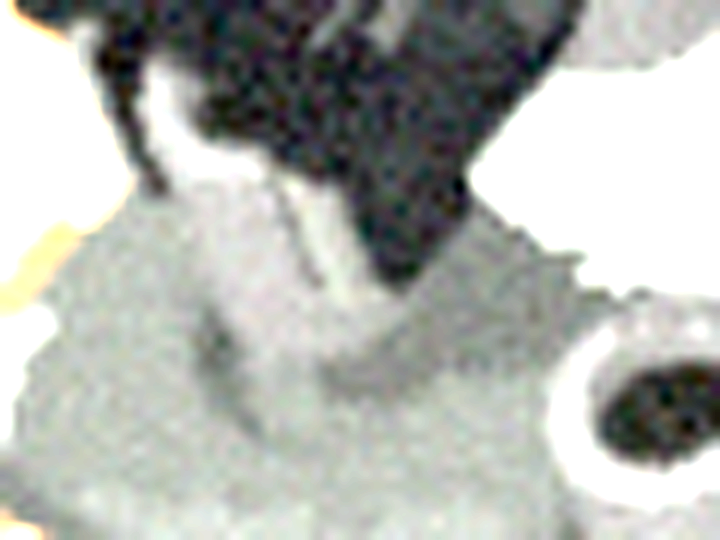

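>>> send_rows:
  deltas:
    - {"grip": 0.2,"translation": [0.0003,-0.0005,0.008],"twist": [0,0,0]}
    - {"grip": 0.2,"translation": [0.0003,-0.0005,0.014],"twist": [0,0,0]}
    - {"grip": 0.2,"translation": [0.0003,-0.0005,0.0185],"twist": [0,0,0]}
    - {"grip": 0.2,"translation": [0.0003,-0.0005,0.0215],"twist": [0,0,0]}
    - {"grip": 0.2,"translation": [0.0003,-0.0005,0.0215],"twist": [0,0,0]}

```text
clock: 10.58
eef_pos: [0.5407, 0.3269, 0.0253]
tool_rot: [0.682, 0.731, 0.0, 0.0]
ft_force: [-0.3, 0.6, -1.1]
grip_width: 0.028
```

```bash
python3 -c "
from h import *
to(.5405,.327,.0245,94)"
```

```text
clock 10.57 pos [0.5407 0.3269 0.0253] yaw 94.0 j [ 0.54  0.65  0.08  1.   -0.    2.04] F [-0.3  0.6 -1.1] w 0.028
translation [0.0001, -0.0002, 0.0008] twist [0.02, 0.01, -0.0]
```

>>> send_rows:
  deltas:
    - {"grip": 0.5,"translation": [0,0,0.0005],"twist": [0,0,0]}
    - {"grip": 0.5,"translation": [0,0,0.0005],"twist": [0,0,0]}
    - {"grip": 0.5,"translation": [0,0,-0.02],"twist": [0,0,0]}
    - {"grip": 0.5,"translation": [0,0,-0.08],"twist": [0,0,0]}
    - {"grip": 0.5,"translation": [0,0,-0.15],"twist": [0,0,0]}

```text
clock: 11.2
eef_pos: [0.5402, 0.3266, 0.1687]
tool_rot: [0.682, 0.731, -0.001, -0.0]
ft_force: [1.1, 0.7, -0.4]
grip_width: 0.0429
```

```bash
python3 look.py side d2 115 270 120 100 6; python3 -c "
from h import *
to(.49,-.297,.18,184.5)"
```

```text
clock 11.25 pos [0.5444 0.3291 0.1799] yaw 94.0 j [ 0.54  0.52  0.29  1.32 -0.    2.04] F [1.1 0.7 6.6] w 0.0428
translation [-0.6208, -0.0978, -0.0057] twist [0.94, 0.32, -90.5]
```

View pics/d2.png

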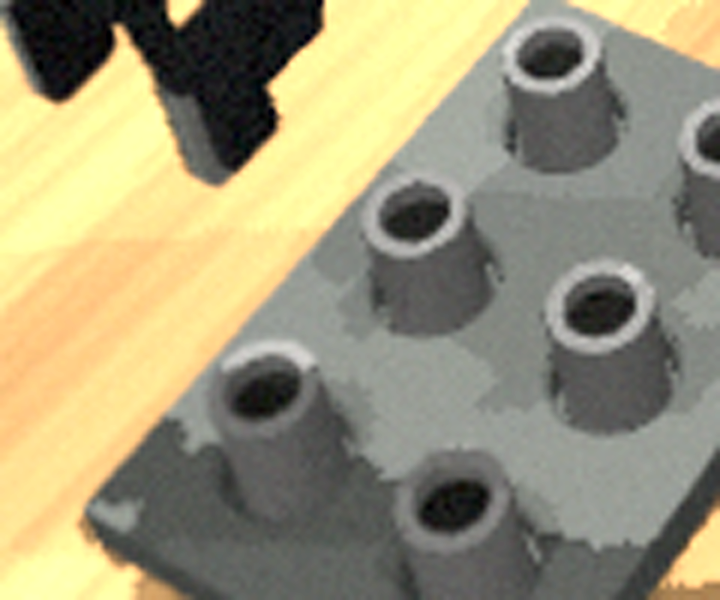

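Both seats are now filled and all six sleeves look upright. I'll move to the tongs and refine their yaw along the way.

>>> send_rows:
  deltas:
    - {"grip": 1.0,"translation": [-0.1,-0.012,0],"twist": [0.9,0.3,-18]}
    - {"grip": 1.0,"translation": [-0.2,-0.03,0],"twist": [0.9,0.3,-30]}
    - {"grip": 1.0,"translation": [-0.4,-0.06,0],"twist": [0.9,0.3,-60]}
    - {"grip": 1.0,"translation": [-0.62,-0.098,0],"twist": [0.9,0.3,-90.5]}
    - {"grip": 1.0,"translation": [-0.62,-0.098,0],"twist": [0.9,0.3,-90.5]}

```text
clock: 11.88
eef_pos: [0.5203, 0.0297, 0.1762]
tool_rot: [0.299, 0.954, 0.002, -0.001]
ft_force: [1.0, 0.8, 0.5]
grip_width: 0.0858
```

```bash
python3 -c "
from h import *
to(.4895,-.296,.12,184.4)
T=camera('top');S=camera('side')
t2=lambda *p:(240+(p[0]+.5)/4.4-.5,140+(p[1]+.5)/4.4-.5)
L=[(597,257),(620,357),(680,245),(696,345)]
q=[plane(T,t2(*p),.05)[:2] for p in L]
for a,b in((0,1),(2,3)): d=q[a]-q[b]; print(q[a],q[b],np.degrees(np.arctan2(d[1],d[0])),np.linalg.norm(d))
i=cv2.imread('pics/side0.png')[125:200,300:400]; cv2.imwrite('pics/tg_s.png',cv2.convertScaleAbs(cv2.resize(i,None,fx=8,fy=8,interpolation=cv2.INTER_CUBIC),alpha=2))
i=cv2.imread('pics/top0.png')[165:255,350:420]; cv2.imwrite('pics/tg_t.png',cv2.convertScaleAbs(cv2.resize(i,None,fx=6.5,fy=6.5,interpolation=cv2.INTER_CUBIC),alpha=2.5))
"
```

```text
clock 11.88 pos [0.5203 0.0297 0.1762] yaw 145.25 j [ 0.05  0.31 -0.04  1.21  0.    0.66] F [1.  0.8 0.5] w 0.0858
translation [-0.1605, -0.2854, 0.055] twist [0.2, -0.09, -39.15]
[ 0.51898618 -0.27016798] [ 0.45745161 -0.27704678] 6.378467950706655 0.06191786039124821
[ 0.52325713 -0.32111442] [ 0.46176371 -0.32325419] 1.9929028208498079 0.061530644201009344
```

View pics/tg_s.png

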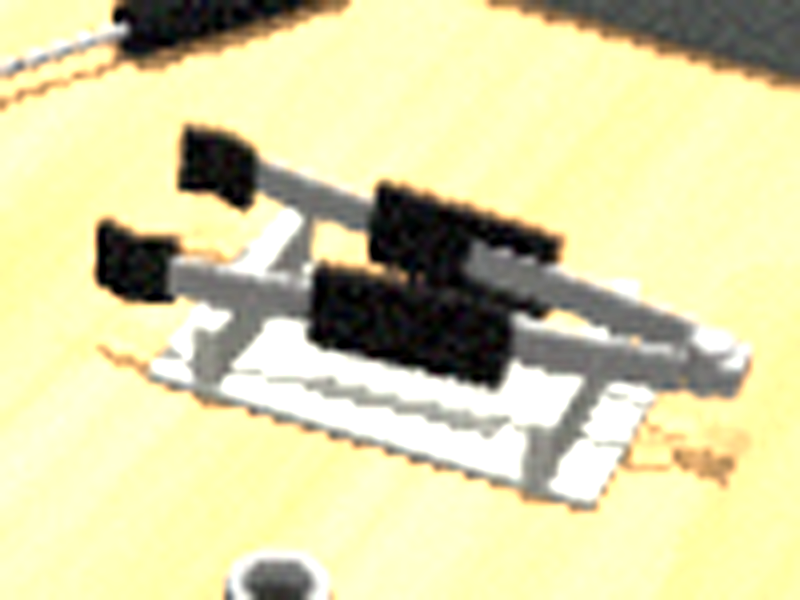

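View pics/tg_t.png

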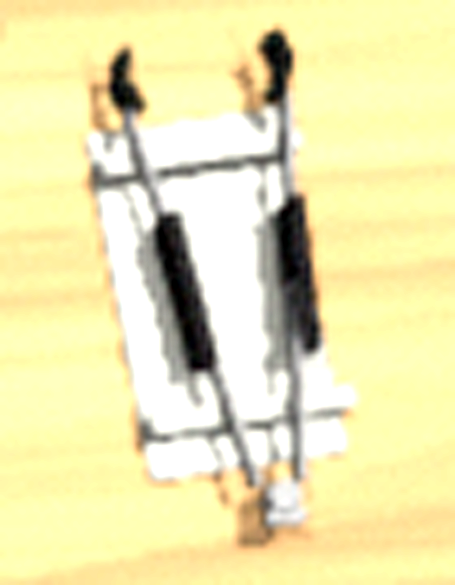

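>>> send_rows:
  deltas:
    - {"grip": 1.0,"translation": [-0.03,-0.055,0],"twist": [0.2,0,-10]}
    - {"grip": 1.0,"translation": [-0.06,-0.11,0.01],"twist": [0.2,0,-20]}
    - {"grip": 1.0,"translation": [-0.09,-0.165,0.02],"twist": [0.2,0,-30]}
    - {"grip": 1.0,"translation": [-0.13,-0.23,0.03],"twist": [0.2,0,-39]}
    - {"grip": 1.0,"translation": [-0.16,-0.285,0.04],"twist": [0.2,0,-39]}

```text
clock: 12.6
eef_pos: [0.4902, -0.2596, 0.1418]
tool_rot: [-0.032, 0.999, -0.001, -0.0]
ft_force: [0.3, 0.3, 0.6]
grip_width: 0.0854
```

>>> send_rows:
  deltas:
    - {"grip": 1.0,"translation": [0,0,0],"twist": [0,0,0]}

```text
clock: 12.72
eef_pos: [0.4894, -0.263, 0.1408]
tool_rot: [-0.029, 1.0, -0.001, -0.001]
ft_force: [-0.2, 0.6, -0.4]
grip_width: 0.0854
```

```bash
python3 -c "
from h import *
to(.4893,-.2957,.09,184.3)"
```

```text
clock 12.72 pos [ 0.4894 -0.263   0.1408] yaw -176.69 j [-0.49  0.4  -0.01  1.16 -0.   -0.55] F [-0.2  0.6 -0.4] w 0.0854
translation [0.0019, -0.0326, 0.0509] twist [-0.1, -0.08, -0.99]
```

>>> send_rows:
  deltas:
    - {"grip": 1.0,"translation": [0.002,-0.0326,0.02],"twist": [0,0,-1]}
    - {"grip": 1.0,"translation": [0.002,-0.0326,0.05],"twist": [0,0,-1]}
    - {"grip": 1.0,"translation": [0.002,-0.0326,0.05],"twist": [0,0,-1]}
    - {"grip": 1.0,"translation": [0.002,-0.0326,0.05],"twist": [0,0,-1]}

```text
clock: 13.22
eef_pos: [0.4902, -0.2949, 0.0919]
tool_rot: [-0.038, 0.999, -0.001, -0.0]
ft_force: [0.1, 0.2, -0.1]
grip_width: 0.0853
```

```bash
python3 look.py side e1 290 90 130 110 6;python3 -c "
from h import *
to(.4893,-.2957,.018,184.3)"
```

```text
clock 13.28 pos [ 0.4905 -0.2952  0.0924] yaw -175.61 j [-0.54  0.47 -0.03  1.06 -0.   -0.62] F [0.1 0.2 0.9] w 0.0851
translation [0.0013, -0.0002, 0.0744] twist [-0.17, 0.04, 0.09]
```

View pics/e1.png

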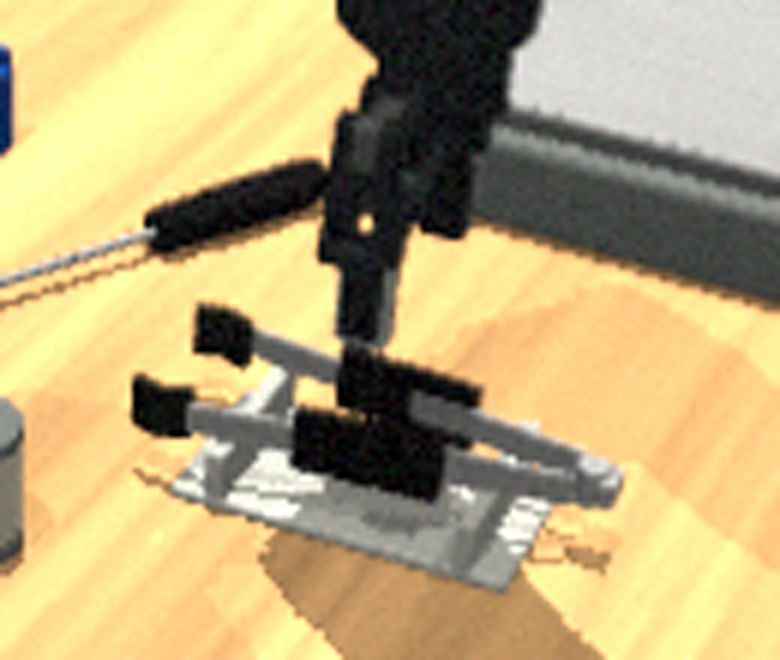

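```bash
python3 -c "
from h import *
S=camera('side')
P=[[.487,-.2532,.105],[.487,-.2532,.03],[.493,-.337,.105],[.493,-.337,.03]]
print((proj(S,P)-[290,90])*6)"
```

```text
[[365.64392206 333.47676497]
 [348.16495988 488.31663589]
 [440.09911477 234.97299387]
 [420.12816744 386.24051767]]
```

>>> send_rows:
  deltas:
    - {"grip": 1.0,"translation": [0.0013,0,0.03],"twist": [0,0,0]}
    - {"grip": 1.0,"translation": [0.0013,0,0.055],"twist": [0,0,0]}
    - {"grip": 1.0,"translation": [0.0013,0,0.074],"twist": [0,0,0]}
    - {"grip": 1.0,"translation": [0.0013,0,0.074],"twist": [0,0,0]}
    - {"grip": 1.0,"translation": [0.0013,0,0.074],"twist": [0,0,0]}

```text
clock: 13.95
eef_pos: [0.4905, -0.2961, 0.0201]
tool_rot: [-0.038, 0.999, -0.002, 0.002]
ft_force: [0.1, 0.2, 1.3]
grip_width: 0.0857
```

```bash
python3 look.py side e2 290 90 130 110 6;python3 -c "
from h import *
to(.4893,-.2957,.018,184.3)"
```

```text
clock 14.0 pos [ 0.4906 -0.2963  0.0202] yaw -175.61 j [-0.54  0.55 -0.12  0.9  -0.   -0.62] F [ 0.7 -0.1 -0.4] w 0.0857
translation [0.0013, 0.0007, 0.0022] twist [-0.29, 0.2, 0.09]
```

View pics/e2.png

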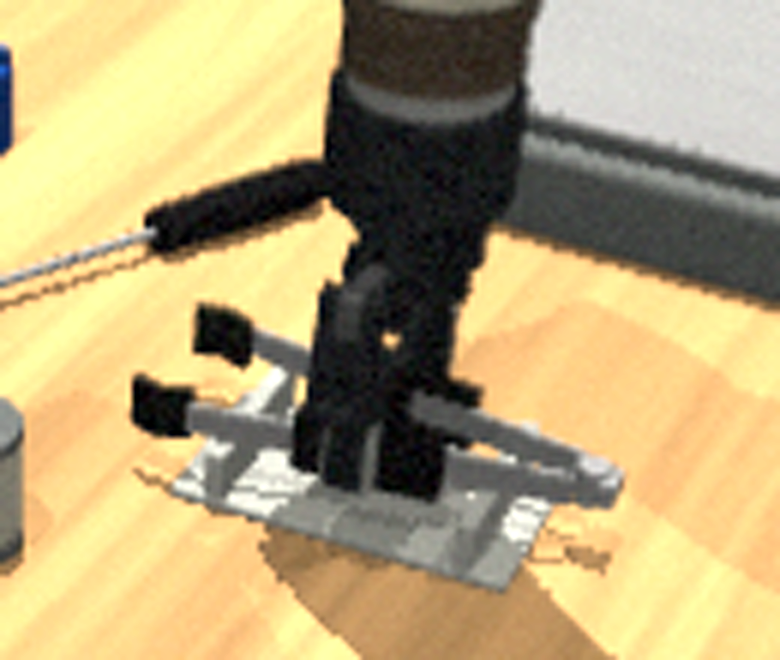

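>>> send_rows:
  deltas:
    - {"grip": 0.7,"translation": [0.0013,0.0007,0.002],"twist": [0,0,0]}
    - {"grip": 0.62,"translation": [0.0013,0.0007,0.002],"twist": [0,0,0]}
    - {"grip": 0.58,"translation": [0.0013,0.0007,0.002],"twist": [0,0,0]}
    - {"grip": 0.58,"translation": [0.0013,0.0007,0.002],"twist": [0,0,0]}
    - {"grip": 0.58,"translation": [0.0013,0.0007,0.002],"twist": [0,0,0]}

```text
clock: 14.62
eef_pos: [0.4904, -0.2965, 0.0201]
tool_rot: [-0.038, 0.999, -0.003, 0.003]
ft_force: [-1.4, -0.0, 7.4]
grip_width: 0.0499
```

```bash
python3 look.py side e3 290 90 130 110 6;python3 -c "
from h import *
to(.4893,-.2957,.018,184.3)"
```

```text
clock 14.68 pos [ 0.4904 -0.2965  0.0202] yaw -175.62 j [-0.54  0.55 -0.12  0.89 -0.   -0.62] F [-1.   0.6  6.3] w 0.0496
translation [0.0011, 0.0009, 0.0021] twist [-0.4, 0.35, 0.08]
```

View pics/e3.png

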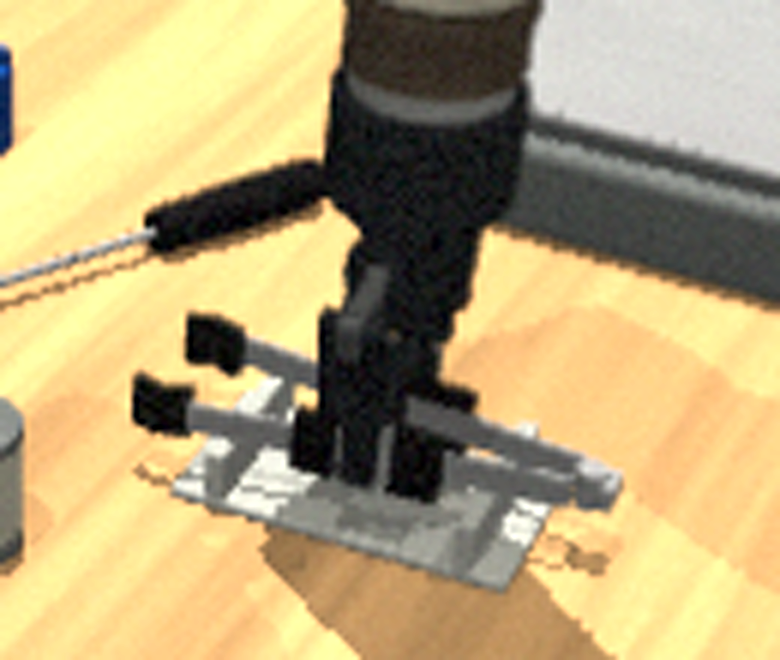

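>>> send_rows:
  deltas:
    - {"grip": 0.58,"translation": [0.001,0.0005,-0.01],"twist": [0,0,0]}
    - {"grip": 0.58,"translation": [0.001,0.0005,-0.025],"twist": [0,0,0]}
    - {"grip": 0.58,"translation": [0.001,0.0005,-0.045],"twist": [0,0,0]}
    - {"grip": 0.58,"translation": [0.001,0.0005,-0.065],"twist": [0,0,0]}
    - {"grip": 0.58,"translation": [0.001,0.0005,-0.065],"twist": [0,0,0]}

```text
clock: 15.3
eef_pos: [0.4904, -0.2965, 0.0876]
tool_rot: [-0.038, 0.999, -0.005, 0.005]
ft_force: [0.3, 0.4, -1.1]
grip_width: 0.0497
```

```bash
python3 look.py side e4 270 80 150 110 5;python3 look.py top e5 320 140 120 110 6;python3 -c "
from h import *
to(.4893,-.2957,.09,184.3)"
```

```text
clock 15.4 pos [ 0.4889 -0.2956  0.0852] yaw -175.62 j [-0.54  0.47 -0.05  1.04 -0.   -0.62] F [-0.1  0.4 -0.9] w 0.0498
translation [-0.0005, -0.0002, -0.0048] twist [-0.41, 0.37, 0.08]
```

View pics/e4.png

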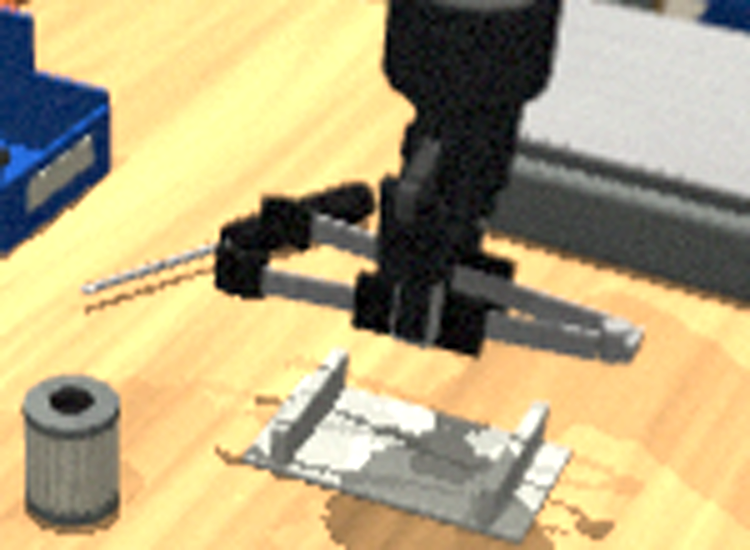

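View pics/e5.png

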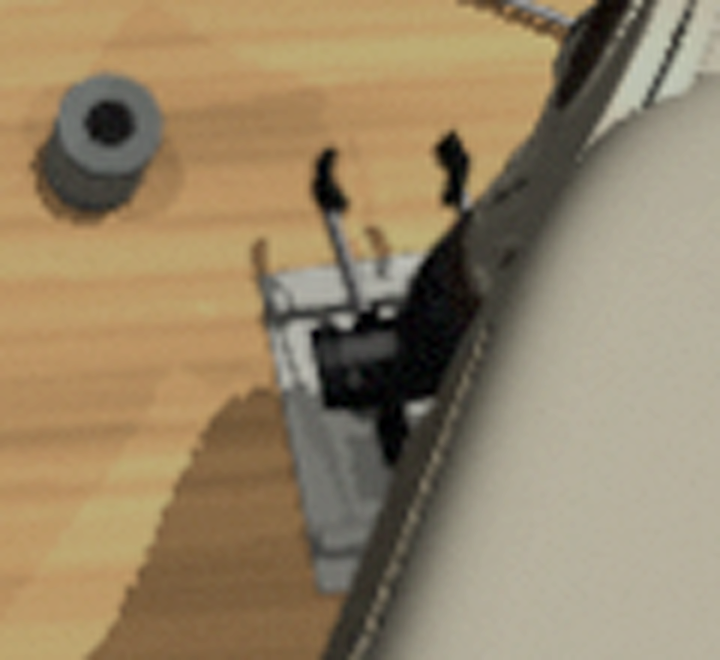

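```bash
python3 -c "
from h import *
T=camera('top');S=camera('side');o=bot.get_obs();q=R.from_quat(o['tool_rot']);p=o['eef_pos']
for n,(u,v) in {'L':(325,180),'R':(453,168)}.items():
    w=plane(T,(320+u/6,140+v/6),.112); w=w+[-.0005,.0017,0]; print(n,w,q.inv().apply(w-p))
L=(270+240/5,80+272/5);Rr=(270+288/5,80+222/5)
for a,b in((L,(320+325/6,140+180/6)),(Rr,(320+453/6,140+168/6))): 
    w,e=tri(T,b,S,a); print(w,e,q.inv().apply(w-p))
to(.48,-.074,.085,180)
"
```

```text
L [ 0.57686457 -0.25903706  0.112     ] [-0.0912622   0.02909766 -0.02753029]
R [ 0.57888571 -0.31406466  0.112     ] [-0.08907049 -0.02592251 -0.02721528]
[ 0.58068386 -0.26357253  0.10053052] 0.00026054184126172124 [-0.09467019  0.02435144 -0.01601659]
[ 0.5830491  -0.31913012  0.10041452] 0.000327832582832719 [-0.09278051 -0.03122277 -0.01558089]
clock 15.5 pos [ 0.4882 -0.2952  0.0842] yaw -175.62 j [-0.54  0.47 -0.05  1.04 -0.   -0.62] F [-0.2 -0.3 -0.7] w 0.0496
translation [-0.0087, 0.2212, -0.002] twist [-0.33, 0.28, 4.38]
```

>>> send_rows:
  deltas:
    - {"grip": 0.58,"translation": [-0.002,0.04,-0.002],"twist": [-0.3,0.3,1]}
    - {"grip": 0.58,"translation": [-0.004,0.09,-0.002],"twist": [-0.3,0.3,2]}
    - {"grip": 0.58,"translation": [-0.006,0.14,-0.002],"twist": [-0.3,0.3,3]}
    - {"grip": 0.58,"translation": [-0.008,0.19,-0.002],"twist": [-0.3,0.3,4]}
    - {"grip": 0.58,"translation": [-0.0087,0.221,-0.002],"twist": [-0.3,0.3,4.4]}

```text
clock: 16.12
eef_pos: [0.4788, -0.0719, 0.084]
tool_rot: [-0.001, 1.0, 0.0, -0.001]
ft_force: [1.1, 0.4, -1.5]
grip_width: 0.0497
```

>>> send_rows:
  deltas:
    - {"grip": 0.58,"translation": [0,0,0],"twist": [0,0,0]}

```text
clock: 16.25
eef_pos: [0.4779, -0.07, 0.0833]
tool_rot: [-0.002, 1.0, 0.0, -0.002]
ft_force: [-0.6, -0.9, -0.0]
grip_width: 0.0497
```

```bash
python3 -c "
from h import *
to(.48,-.0745,.021,180)"
```

```text
clock 16.25 pos [ 0.4779 -0.07    0.0833] yaw -179.72 j [-0.15  0.33 -0.28  0.96 -0.   -0.15] F [-0.6 -0.9 -0. ] w 0.0497
translation [-0.0024, -0.0046, 0.0622] twist [0.03, -0.26, 0.28]
```

>>> send_rows:
  deltas:
    - {"grip": 0.58,"translation": [-0.0024,-0.0046,0.02],"twist": [0,-0.2,0.3]}
    - {"grip": 0.58,"translation": [-0.0024,-0.0046,0.04],"twist": [0,-0.2,0.3]}
    - {"grip": 0.58,"translation": [-0.0024,-0.0046,0.06],"twist": [0,-0.2,0.3]}
    - {"grip": 0.58,"translation": [-0.0024,-0.0046,0.06],"twist": [0,-0.2,0.3]}
    - {"grip": 0.58,"translation": [-0.0024,-0.0046,0.06],"twist": [0,-0.2,0.3]}

```text
clock: 16.88
eef_pos: [0.4803, -0.0751, 0.0235]
tool_rot: [0.001, 1.0, 0.0, -0.0]
ft_force: [0.7, 0.1, -2.1]
grip_width: 0.0497
```

```bash
python3 look.py side f1 220 110 130 110 6;python3 look.py top f2 240 130 120 90 6;python3 -c "
from h import *
to(.48,-.074,.021,180)"
```

```text
clock 16.98 pos [ 0.4808 -0.075   0.024 ] yaw 179.96 j [-0.15  0.41 -0.35  0.81  0.   -0.15] F [-0.5  0.7  0.2] w 0.0494
translation [0.0008, 0.001, 0.003] twist [0.01, 0.03, -0.04]
```

View pics/f1.png

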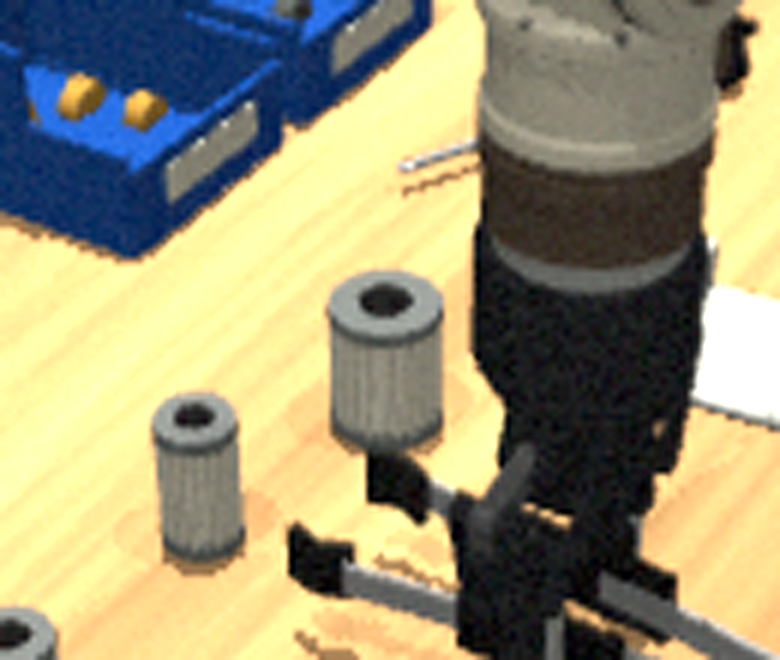

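View pics/f2.png

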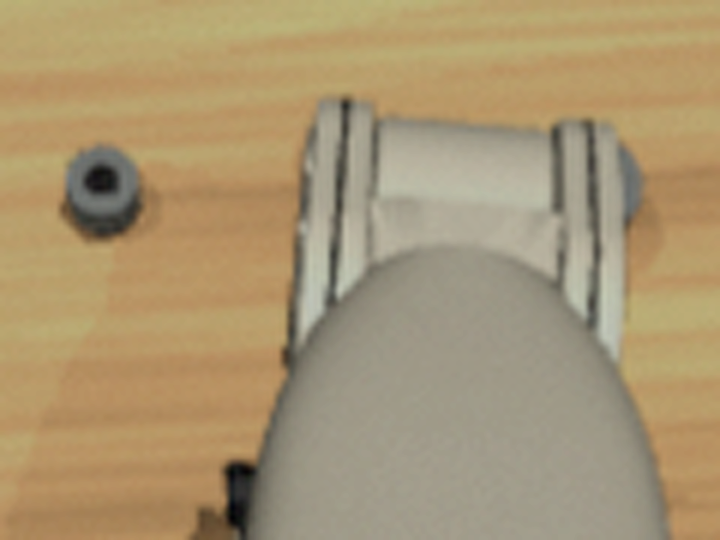

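```bash
python3 -c "
from h import *
S=camera('side')
f=lambda u,v:(220+(u+.5)/6-.5,110+(v+.5)/6-.5)
z=.024+.0158
for n,u,v,h in(('near',291,548,z),('far',369,477,z),('nearTop',291,526,z+.012),('farTop',369,452,z+.012),('el',194,414,.06),('wide',385,301,.06)): print(n,plane(S,f(u,v),h))
"
```

```text
near [ 0.58519082 -0.04709096  0.0398    ]
far [ 0.58328968 -0.09780124  0.0398    ]
nearTop [ 0.58393502 -0.0460453   0.0518    ]
farTop [ 0.58329662 -0.09817827  0.0518    ]
el [ 0.64779247 -0.074044    0.06      ]
wide [ 0.62584292 -0.17644233  0.06      ]
```

>>> send_rows:
  deltas:
    - {"grip": 0.58,"translation": [-0.01,-0.0008,0.003],"twist": [0,0,0]}
    - {"grip": 0.58,"translation": [-0.025,-0.0008,0.003],"twist": [0,0,0]}
    - {"grip": 0.58,"translation": [-0.04,-0.0008,0.003],"twist": [0,0,0]}
    - {"grip": 0.58,"translation": [-0.04,-0.0008,0.003],"twist": [0,0,0]}
    - {"grip": 0.58,"translation": [-0.04,-0.0008,0.003],"twist": [0,0,0]}

```text
clock: 17.65
eef_pos: [0.5204, -0.0756, 0.0209]
tool_rot: [0.0, 1.0, 0.0, -0.0]
ft_force: [0.7, -0.0, -1.4]
grip_width: 0.0496
```

```bash
python3 look.py side g1 220 130 100 80 7.5;python3 -c "
from h import *
to(.556,-.0755,.021,180)"
```

```text
clock 17.7 pos [ 0.5202 -0.0756  0.0209] yaw 179.97 j [-0.14  0.48 -0.24  0.85  0.   -0.14] F [ 0.1 -0.1 -1.3] w 0.0498
translation [-0.0358, 0.0001, -0.0001] twist [0.02, -0.02, -0.03]
```

View pics/g1.png

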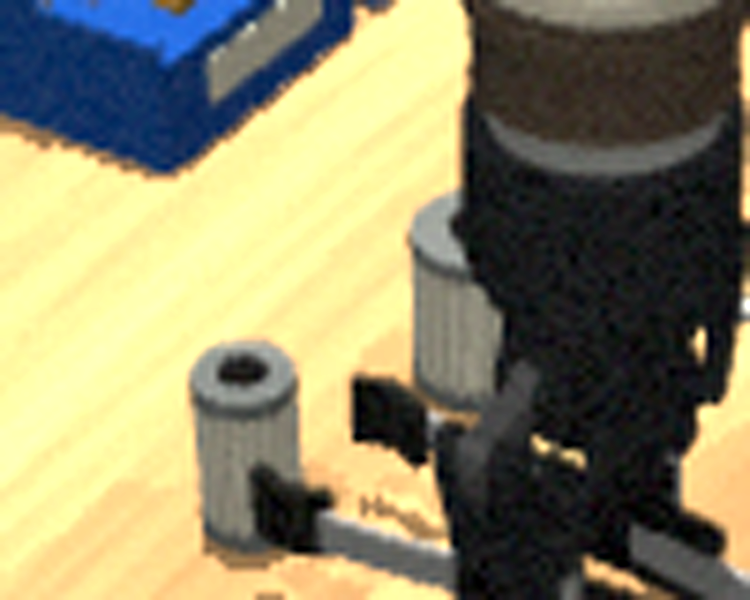

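>>> send_rows:
  deltas:
    - {"grip": 0.58,"translation": [-0.01,0,0],"twist": [0,0,0]}
    - {"grip": 0.58,"translation": [-0.02,0,0],"twist": [0,0,0]}
    - {"grip": 0.58,"translation": [-0.03,0,0],"twist": [0,0,0]}
    - {"grip": 0.58,"translation": [-0.036,0,0],"twist": [0,0,0]}
    - {"grip": 0.58,"translation": [-0.036,0,0],"twist": [0,0,0]}

```text
clock: 18.32
eef_pos: [0.5567, -0.0757, 0.0208]
tool_rot: [0.0, 1.0, 0.0, -0.0]
ft_force: [0.2, 0.5, -1.7]
grip_width: 0.0496
```

```bash
python3 look.py side g2 220 130 100 80 7.5;python3 -c "
from h import *
to(.556,-.0755,.021,180)"
```

```text
clock 18.38 pos [ 0.5561 -0.0756  0.0207] yaw 179.97 j [-0.14  0.54 -0.14  0.89  0.   -0.13] F [ 0.1  0.  -1.6] w 0.0495
translation [0.0001, 0.0001, -0.0003] twist [0.02, -0.05, -0.03]
```

View pics/g2.png

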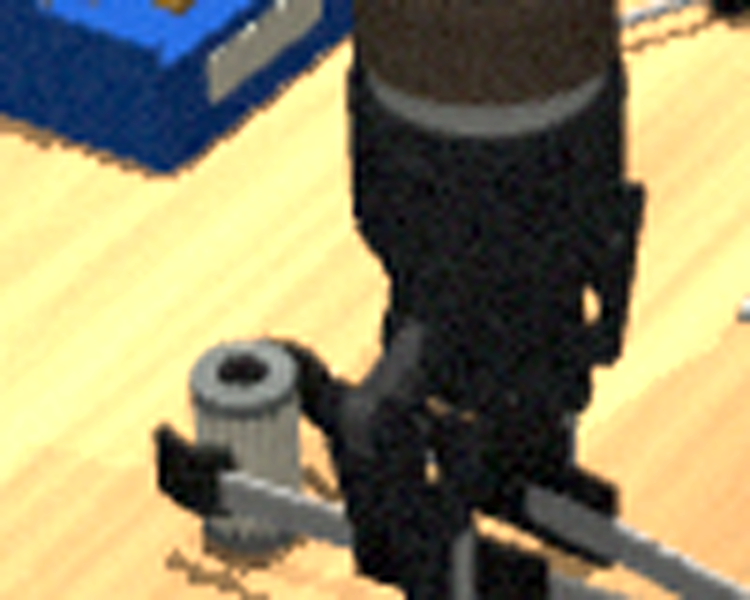

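>>> send_rows:
  deltas:
    - {"grip": 0.53,"translation": [0,0,0],"twist": [0,0,0]}
    - {"grip": 0.48,"translation": [0,0,0],"twist": [0,0,0]}
    - {"grip": 0.42,"translation": [0,0,0],"twist": [0,0,0]}
    - {"grip": 0.36,"translation": [0,0,0],"twist": [0,0,0]}
    - {"grip": 0.3,"translation": [0,0,0],"twist": [0,0,0]}

```text
clock: 19.0
eef_pos: [0.5561, -0.0756, 0.0208]
tool_rot: [0.0, 1.0, 0.0, -0.0]
ft_force: [-1.5, 0.3, -0.5]
grip_width: 0.0385
```

```bash
python3 look.py side g3 220 130 100 80 7.5;python3 -c "
from h import *
to(.556,-.0755,.021,180)"
```

```text
clock 19.05 pos [ 0.5561 -0.0756  0.0208] yaw 179.97 j [-0.14  0.54 -0.14  0.89  0.   -0.13] F [-0.8  0.2  0.9] w 0.0385
translation [0.0001, 0.0001, -0.0002] twist [0.02, -0.04, -0.03]
```

View pics/g3.png

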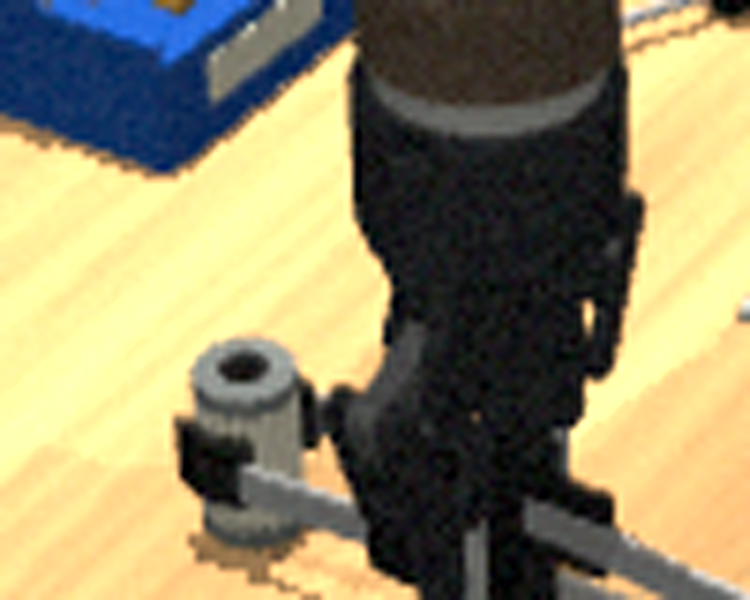

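>>> send_rows:
  deltas:
    - {"grip": 0.3,"translation": [0,0,0],"twist": [0,0,0]}
    - {"grip": 0.3,"translation": [0,0,-0.01],"twist": [0,0,0]}
    - {"grip": 0.3,"translation": [0,0,-0.035],"twist": [0,0,0]}
    - {"grip": 0.3,"translation": [0,0,-0.065],"twist": [0,0,0]}
    - {"grip": 0.3,"translation": [0,0,-0.1],"twist": [0,0,0]}

```text
clock: 19.68
eef_pos: [0.5558, -0.0756, 0.1217]
tool_rot: [0.0, 1.0, 0.0, -0.001]
ft_force: [0.6, -0.5, -1.4]
grip_width: 0.0385
```

```bash
python3 look.py side g4 200 90 150 120 5;python3 -c "
from h import *
to(.54,-.06,.19,180)"
```

```text
clock 19.73 pos [ 0.5591 -0.0761  0.1274] yaw 179.97 j [-0.14  0.42 -0.01  1.13  0.   -0.13] F [ 0.9 -0.3  1.4] w 0.0388
translation [0.0186, 0.016, -0.0628] twist [-0.05, 0.43, -0.03]
```

View pics/g4.png

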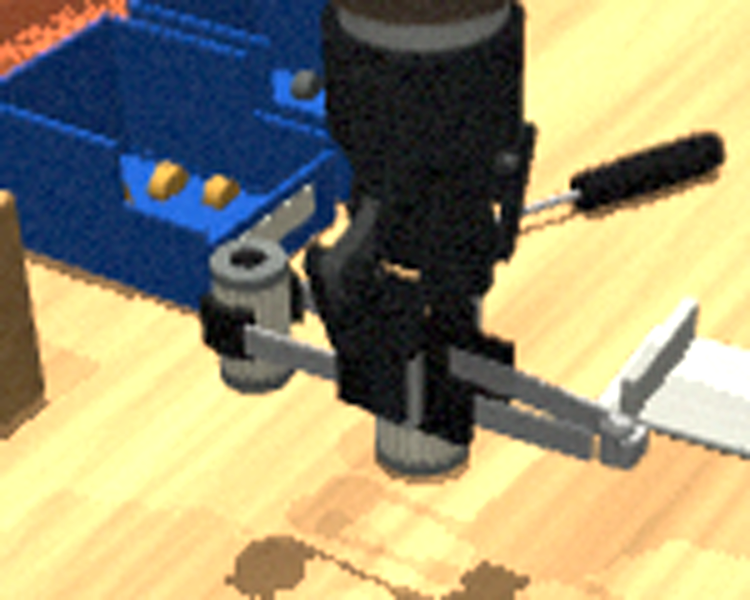

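```bash
python3 -c "
from h import *
to(.439,.209,.19,215)"
```

```text
clock 19.73 pos [ 0.5591 -0.0761  0.1274] yaw 179.97 j [-0.14  0.42 -0.01  1.13  0.   -0.13] F [ 0.9 -0.3  1.4] w 0.0388
translation [0.1198, 0.2849, -0.0638] twist [-0.18, 0.4, -35.03]
```

>>> send_rows:
  deltas:
    - {"grip": 0.3,"translation": [0.005,0.01,-0.03],"twist": [0,0.4,-1]}
    - {"grip": 0.3,"translation": [0.015,0.035,-0.06],"twist": [0,0.4,-4]}
    - {"grip": 0.3,"translation": [0.03,0.07,-0.064],"twist": [0,0.4,-8]}
    - {"grip": 0.3,"translation": [0.045,0.11,-0.064],"twist": [0,0.4,-13]}
    - {"grip": 0.3,"translation": [0.06,0.145,-0.064],"twist": [0,0.4,-17]}

```text
clock: 20.35
eef_pos: [0.4983, 0.0702, 0.1913]
tool_rot: [-0.149, 0.989, -0.001, 0.001]
ft_force: [0.1, 0.4, -1.4]
grip_width: 0.0384
```

```bash
python3 -c "
from h import *
to(.439,.209,.19,215)"
```

```text
clock 20.35 pos [0.4983 0.0702 0.1913] yaw -162.9 j [ 0.14  0.27 -0.07  1.24 -0.   -0.16] F [ 0.1  0.4 -1.4] w 0.0384
translation [0.0159, 0.1501, 0.001] twist [-0.13, 0.05, -17.9]
```

>>> send_rows:
  deltas:
    - {"grip": 0.3,"translation": [0.004,0.04,0],"twist": [0,0,-5]}
    - {"grip": 0.3,"translation": [0.008,0.08,0],"twist": [0,0,-10]}
    - {"grip": 0.3,"translation": [0.012,0.115,0],"twist": [0,0,-14]}
    - {"grip": 0.3,"translation": [0.015,0.14,0],"twist": [0,0,-17]}
    - {"grip": 0.3,"translation": [0.016,0.15,0],"twist": [0,0,-18]}

```text
clock: 20.98
eef_pos: [0.4385, 0.2099, 0.1912]
tool_rot: [-0.303, 0.953, -0.001, 0.001]
ft_force: [0.0, 0.3, -0.8]
grip_width: 0.0388
```

>>> send_rows:
  deltas:
    - {"grip": 0.3,"translation": [0,0,0],"twist": [0,0,0]}
    - {"grip": 0.3,"translation": [0,0,0],"twist": [0,0,0]}
    - {"grip": 0.3,"translation": [0,0,0],"twist": [0,0,0]}
    - {"grip": 0.3,"translation": [0,0,0],"twist": [0,0,0]}

```text
clock: 21.48
eef_pos: [0.4388, 0.2093, 0.1912]
tool_rot: [-0.302, 0.953, -0.001, 0.001]
ft_force: [-0.8, 0.2, -1.4]
grip_width: 0.0386
```

```bash
python3 look.py side h1 80 150 250 200 3;python3 look.py top h2 110 110 250 150 3; python3 -c "
from h import *
to(.439,.209,.19,215);p=bot.get_obs()['eef_pos'];print('tip',p+[.09*np.cos(np.radians(35)),.09*np.sin(np.radians(35)),.0158])"
```

```text
clock 21.57 pos [0.4387 0.2095 0.1912] yaw -144.82 j [ 0.45  0.23 -0.11  1.23 -0.   -0.17] F [ 0.6  0.6 -1.2] w 0.0386
translation [0.0, -0.0006, 0.0012] twist [-0.16, 0.06, 0.18]
tip [0.51239825 0.26115001 0.20701142]
```

View pics/h1.png

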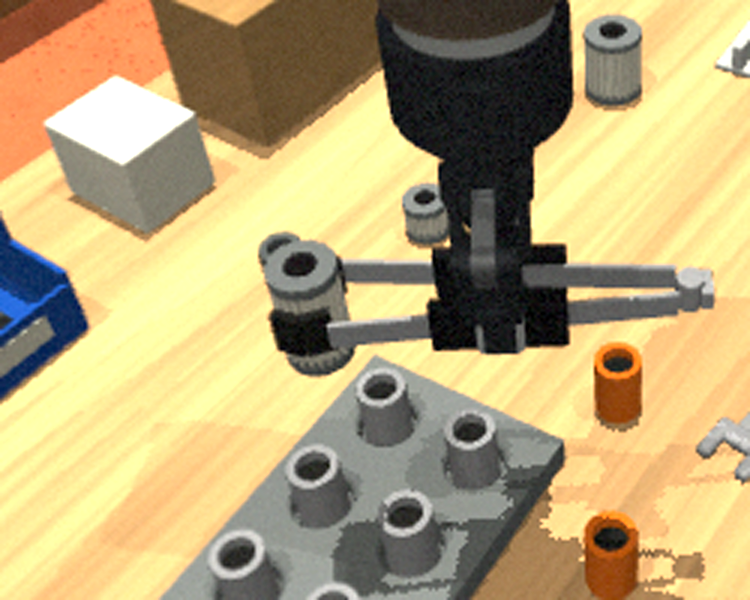

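View pics/h2.png

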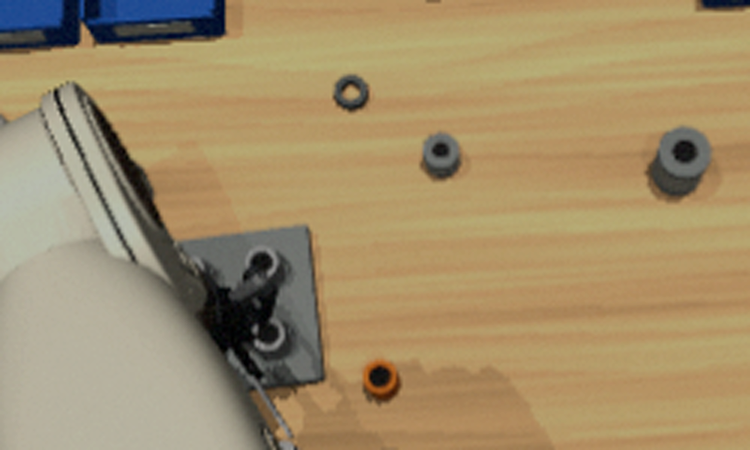

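```bash
python3 -c "
from h import *
o=bot.get_obs();print(np.abs(o['joint_vel']).max(),o['grip_width'],o['ft_force'],o['clock'])
print(bot.job_done())"
```

```text
0.003938792410735559 0.03855438372732601 [ 0.61780951  0.58156294 -1.15349713] 21.575
the job is handed in; nothing more can be done
None
```

I handed the job in at 21.6 s. Both loose steel sleeves stand in the empty seats. The slim element hangs still in the closed tongs over the tray. No verdict was reported.

- **Sleeves:** Both went in without any contact force and were let go. Right after the second release, the picture showed all six sleeves seated and upright. In the last pictures, the five sleeves in clear view still are; the sixth is at the edge of the side crop.
- **Slim element:** The gripper touched only the tongs' grips. The tongs' jaw point is about (0.512, 0.261, 0.207) m, close to the tray's centre, so the element's centre is about 0.20 m up, against the 0.12 m needed.
- **Grip:** The gripper width reads 38.6 mm. It read about 1.6 mm low on the 30 mm sleeves, so this fits the 40 mm expected with the jaws on a 34 mm item. The arm was still, with joint speeds below 0.004 rad/s. I had no direct reading of the jaw force or jaw angle.
- **Other elements:** The short and wide elements appear at the same top-view pixels as at the start, within about half a pixel.
- **Disagreement:** The two cameras differed by 3–5 mm in y. I averaged them, and the sleeve placements fit that average.

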